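# Clamp a cheese board in the gluing jig with a pump clamp

## Task

Lay the cheese board's core in the jig's pocket up against the end stop, then the end strip behind it, both flat and square between the rails, and pump the clamp's lever, stroke by stroke, until the jaw's sprung foot presses the two pieces together against the stop: the foot should be pushed in about 5 mm, and never as much as 10 mm or it bruises the wood. Move the jaw only by the lever, disturb nothing else on the worktop, and finish still holding the lever forward, because the clamp has no lock and the pressure lasts only while the lever is held.

Things in the scene. Friction and masses are not known exactly. Their poses are not given: they have to be found in the camera images.
- jig: gluing jig with pump clamp, fixed. Plywood base 90 x 302 mm; its top, the pocket floor, is 12 mm above the worktop. Origin on the worktop, on the long centre line; +y runs along that line from the lever end to the steel end stop, x across, z up. Below, x, y, z in mm are in this frame. Guide block behind the jaw: y -70 to -50, top z 68; the bar's tail reaches back to y -161
- pocket_end (a point): centre of the end stop's flat inner face at floor level (x 0, y 150, z 12). Stop 70 mm wide, 20 thick, top z 46. The pocket runs from here towards the lever, open to the jaw, between two wooden rails: inner faces at x -34 and +34, 10 thick, 10 high above the floor, y 38 to 150
- core: cheese board's core: the larger wooden block, 60 (its x) x 76 (its y) x 28 mm thick, about 130 g, two thin dark lines on top; origin at the centre of its underside, z up. Fully home against the end stop its origin is at jig x 0, y 112, z 12, its y along the jig's y (either way round)
- strip: cheese board's end strip: the smaller block of the same wood, 60 (its x) x 24 (its y) x 28 mm thick, about 45 g; origin at the centre of its underside, z up. Fully home against the core its origin is at jig x 0, y 62, z 12, its y along the jig's y (either way round)
- jaw: the clamp's moving jaw: steel plate 50 mm wide, 12 thick, z 14 to 60, its front 24 mm behind the unsprung foot face, with a ribbed bar running back from it. Axes as the jig's; at jaw_slide 0 its origin is the jig's origin
- jaw_slide (a joint): how far the jaw has advanced towards the end stop, m, 0 to 0.062; starts at 0.006 to 0.022. Friction of about 4 N holds it where it is left; it never has to be drawn back. The foot meets a fully home strip at 0.050
- foot_face (a point): centre of the front (+y) face of the black sprung foot on the jaw; foot 46 mm wide, 10 thick, z 16 to 39. Unsprung it is at jig x 0, y = jaw_slide, z 27
- foot_spring (a joint): how far the sprung foot is pushed back towards the jaw plate, m: 0 when it touches nothing, 0.013 at its stop. Spring 2.5 N per mm, so it tells the clamping force (5 mm = 12.5 N)
- lever: the clamp's pump lever (trigger): two upright steel cheeks, 35 mm over both, with a black cross-grip on top. Origin on its hinge at jig x 0, y -100, z 12. The clamp has no lock: if the lever is let go, the jaw yields until only about 4 N are left
- knob (a point): centre of the lever's cross-grip, a black cylinder 20 mm across and 40 long, lying along the jig's x, 115 mm from the hinge. At rest jig y -124, z 124; lever fully forward y -76, z 124
- lever_angle (a joint): rad: 0 at rest (leaning 0.21 back, away from the jaw), 0.42 fully forward; a spring (2 to 3 N at the grip) returns it. Going forward a pawl catches a rib of the bar (8 mm apart) and pushes the jaw 55 to 65 mm per rad, after up to 0.16 rad of lost motion: 16 to 24 mm a full stroke. Going back it clicks over the ribs and the jaw stays
- mug: white mug, 76 mm across, 90 tall; a bystander; origin at its underside
- jar: glass jar with steel lid, 60 mm across, 85 tall; a bystander; origin at its underside
- screwdriver: screwdriver lying down, 150 mm long; a bystander
- tape: grey tape measure, 55 x 50 x 30 mm; a bystander; origin at its underside

How it is judged:
By the outcome, as a careful person would: the job done as asked, in the order asked, and still so for the second after the job is handed in, while the arm keeps its last pose, push and grip.
It also fails if it takes over 72 s, if anything falls off the work surface, if the arm or the gripper's body presses on something with over 40 N, if the wrist force passes 120 N, or if a joint passes its speed limit or range.

## Robot

A 6-joint arm with a two-finger parallel gripper is mounted at the origin on the work surface. World frame = base frame: x ahead of the robot, y to its left, z up, the work surface at z = 0. Lengths are in m, angles in rad, forces in N, time in s.
With the tool pointing down it reaches from about 0.425 to 0.95 m from the base axis. Payload 3.5 kg.
Tool frame: the origin (TCP) lies on the centre line of the jaws, within the pads' length; the fingertips stand 11 mm ahead of it and the grasp point (between the pads) lies 8 mm behind it (r.tip_reach is the distance from the TCP to the fingertips, in m); z points along the fingers, x is the direction in which the jaws open and shut, and the axes are right-handed (so a half turn about z gives the same grasp; the last joint's range is limited). The gripper opens to 85 mm and grips with 20 to 120 N. Pads are 22 mm wide; open, the fingers measure 114 mm over their backs; the gripper's body (76 mm by 85 mm) begins 54 mm behind the grasp point. The pads swing forward as they close: fully open they stand 13 mm farther back than shut.
Start: joints at [1.196, 0.286, 1.577, -0, 1.279, -0.15], TCP at [0.15, 0.658, 0.216] pointing down, gripper open.
Joint ranges: [-2.77, 2.77], [-0.9, 2.22], [0.21, 2.48], [-1.53, 4.67], [0.24, 2.81], [-2.84, 2.84]. Speed limits (rad/s): [2.79, 2.79, 3.14, 3.14, 3.14, 3.14].

## Interface

Orientations are given as a rotation vector (axis times angle).
In Python, from plant import monitor, imaging, job, r gives the robot as it stands.
- The arm moves only by the tool send_rows, never from a script. Its argument "targets" is a list of rows, each a list of 2 entries, a list of its own where there are three numbers: the shift along the tool's x, y, z in m, then the turn, a rotation vector about the tool's x, y, z in degrees. In form: [[[x, y, z], [wx, wy, wz]], ...]. A call has exactly 8 rows; each row shifts and turns the commanded pose from where the row before left it, along the tool's axes as they then stand; what a row does not reach is not made up. A row lasts 1/10 s, in which the tool goes at most 50 mm and 8.59 degrees, less where a joint would pass 70% of its speed; a pose out of reach is approached as far as the arm can. A call with a gripper value outside its range is refused whole. "claw" is the closure, from 0 (fully open) to 1 (shut), set as the call begins (left out, the last holds). The fingers move at their own pace and stop on an object; the grip force is fixed at half the most. Time passes only in rows, so rows that do not move let the fingers close, or fill a call up. It gives the time, the measured TCP pose, the force and the opening at its end, in the units of the state.
- monitor.sense(): the state, without advancing time (a new reading comes with each control period).
- imaging.read_camera(name): name is "side" or "top"; returns the picture (420x560x3 uint8, blue, green, red); there is no depth.
- imaging.camera_model(name): a dict with "fx", "fy", "cx", "cy" (pixels), "T" (4x4, takes a point from camera to world coordinates). Camera axes: x right, y up, looking along -z (the intrinsics and any distortion apply to the point x, -y, -z); pixel columns grow to the right and rows downward; lengths in m; the calibration is good to about 2 mm. A picture is of the moment at which its call begins. camera_model takes no time and is no camera call.
- job.finish_job(): hands the job in, once; it reports no verdict.
The state is a dict: "clock": time; "joints": joint angles; "qd": joint speeds; "joint_efforts": joint torques, N m; "position": TCP position; "tool_rot": TCP orientation; "ft_force": force on the tool from outside, world axes, zero at the start; "moment": the same for the moment, N m; "width": finger opening in m.
Only numpy, scipy, OpenCV 4.12 (cv2) and the standard library are available. Lean on these libraries where they do the work, as an engineer would, in place of code of your own. Each camera call takes 0.05 s, during which the arm holds its last target. There are 200 camera calls.

## Working session

There is one attempt and no reset: what is moved stays moved. The work goes in short steps, Python scripts to look and compute and a tool call to move; the robot and the scene stay as the last step left them, time stands still between calls to the robot, and variables do not carry over. Pictures are saved under pics/ and viewed, about 8 in all and at most 12, crops included, and the job is handed in when it is done.

Besides the shell and the picture viewer there is one more tool, called as a command line: name --argument value ..., lists and objects as JSON in quotes. send_rows: Moves the arm, as the interface text tells. Its arguments: {"type":"object","properties":{"targets":{"type":"array","items":{"type":"array"}},"claw":{"type":"number"}},"required":["targets"]}

```bash
mkdir -p pics; ls
python3 - <<'E'
from plant import monitor, imaging, job, r
import cv2,json
s=monitor.sense();print({k:s[k] for k in s})
for n in("top","side"):
    cv2.imwrite(f"pics/{n}0.png",imaging.read_camera(n)); m=imaging.camera_model(n);print(n,m)
print(r.tip_reach, dir(r))
E
```

```text
pics
{'clock': 0.0, 'joints': array([ 1.19598214e+00,  2.87196590e-01,  1.57816945e+00,  1.00712132e-05,
        1.27862408e+00, -1.49985305e-01]), 'qd': array([-1.39675335e-04,  6.04797300e-04, -4.06340538e-04, -6.06794296e-04,
        4.55754966e-04,  8.53497714e-05]), 'joint_efforts': array([ 7.72631065e-04, -4.05967641e+01, -2.92635351e+01, -1.07220967e-04,
        5.74047255e-03, -8.53538637e-06]), 'position': array([0.1501858 , 0.65736697, 0.2149307 ]), 'tool_rot': array([ 2.4556882 ,  1.95747773, -0.00326885]), 'ft_force': array([-0.78418418, -1.14569458,  0.11234777]), 'moment': array([-0.05083476, -0.00810937,  0.02050325]), 'width': 0.08562653370228052}
top {'fx': 498.4697236227585, 'fy': 498.4697236227585, 'cx': 280.7359755243972, 'cy': 217.19464242009192, 'T': array([[ 0.02174081,  0.98360816, -0.17900372,  0.35018534],
       [-0.99906414,  0.02807104,  0.03290685,  0.02351233],
       [ 0.03739226,  0.17812078,  0.98329792,  1.12999106],
       [ 0.        ,  0.        ,  0.        ,  1.        ]])}
side {'fx': 530.7764552613182, 'fy': 530.7764552613182, 'cx': 284.41574284791363, 'cy': 207.10695599876686, 'T': array([[ 0.96844628,  0.13505149, -0.20945857,  0.27252925],
       [-0.24848387,  0.58789079, -0.76983127, -1.04833337],
       [ 0.01917191,  0.79758731,  0.60289877,  0.91676191],
       [ 0.        ,  0.        ,  0.        ,  1.        ]])}
0.011 ['Unreachable', '__class__', '__delattr__', '__dict__', '__dir__', '__doc__', '__eq__', '__format__', '__ge__', '__getattribute__', '__getstate__', '__gt__', '__hash__', '__init__', '__init_subclass__', '__le__', '__lt__', '__module__', '__ne__', '__new__', '__reduce__', '__reduce_ex__', '__repr__', '__setattr__', '__sizeof__', '__str__', '__subclasshook__', '__weakref__', 'tip_reach']
```

View pics/top0.png

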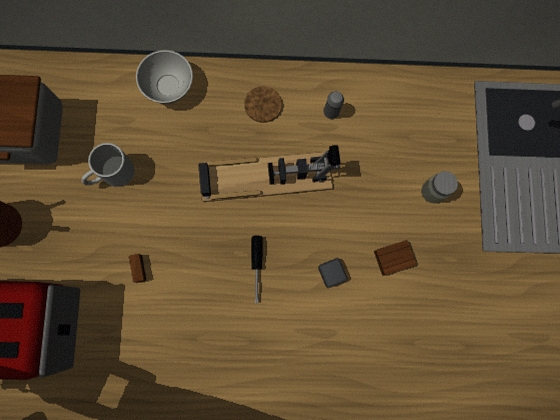

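View pics/side0.png

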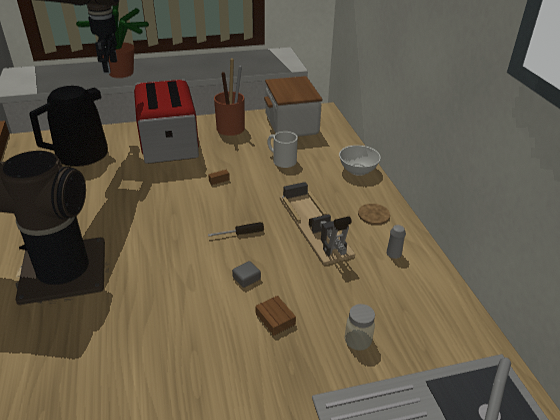

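The top view shows the jig with its stop at about (205,180) and lever knob at (333,157), the core at (396,258) and the strip at (137,268). The side view shows the stop at (296,189), the core at (275,314) and the strip at (219,177). The screwdriver, tape, mug and jar are clear of them.

```bash
cat > h.py <<'E'
import numpy as np, cv2
from plant import monitor, imaging, job, r
from scipy.spatial.transform import Rotation as R
def ray(n,u,v):
    m=imaging.camera_model(n);T=m["T"]
    d=T[:3,:3]@np.array([(u-m["cx"])/m["fx"],-(v-m["cy"])/m["fy"],-1]);return T[:3,3],d
def plane(n,u,v,z):
    o,d=ray(n,u,v);return o+d*(z-o[2])/d[2]
def tri(a,b):
    o1,d1=ray("top",*a);o2,d2=ray("side",*b)
    s=np.linalg.lstsq(np.c_[d1,-d2],o2-o1,rcond=None)[0]
    p,q=o1+s[0]*d1,o2+s[1]*d2;return (p+q)/2,np.linalg.norm(p-q)
def proj(n,P):
    m=imaging.camera_model(n);T=m["T"];p=T[:3,:3].T@(np.asarray(P)-T[:3,3])
    return m["cx"]-m["fx"]*p[0]/p[2],m["cy"]+m["fy"]*p[1]/p[2]
E
python3 - <<'E'
from h import *
t=cv2.imread("pics/top0.png");s=cv2.imread("pics/side0.png")
def c(im,x,y,w,h,k): return cv2.resize(im[y:y+h,x:x+w],None,fx=k,fy=k,interpolation=cv2.INTER_CUBIC)
a=c(t,190,140,160,65,5)                      # 800x325
b=np.hstack([c(s,275,175,90,90,3),c(s,245,290,60,50,5)[:250].copy() if 0 else cv2.copyMakeBorder(c(s,245,290,60,50,4),0,70,0,0,0),cv2.copyMakeBorder(c(t,370,235,50,45,5),0,45,0,0,0)])
b=b[:,:800];b=cv2.copyMakeBorder(b,0,0,0,800-b.shape[1],0)
cv2.imwrite("pics/crop1.png",np.clip(1.6*np.vstack([a,b]).astype(float),0,255).astype(np.uint8))
for n,im in(("top",t),("side",s)):
    hsv=cv2.cvtColor(im,cv2.COLOR_BGR2HSV)
    for (x,y) in ((396,258),(137,268)) if n=="top" else ((273,308),(219,175),(280,325)): print(n,x,y,hsv[y,x])
    print("table",hsv[300,200])
E
```

```text
top 396 258 [ 13 177  69]
top 137 268 [ 12 183  78]
table [ 18 139 114]
side 273 308 [ 13 146  98]
side 219 175 [ 13 145  86]
side 280 325 [ 14 148  57]
table [ 20 100 138]
```

View pics/crop1.png

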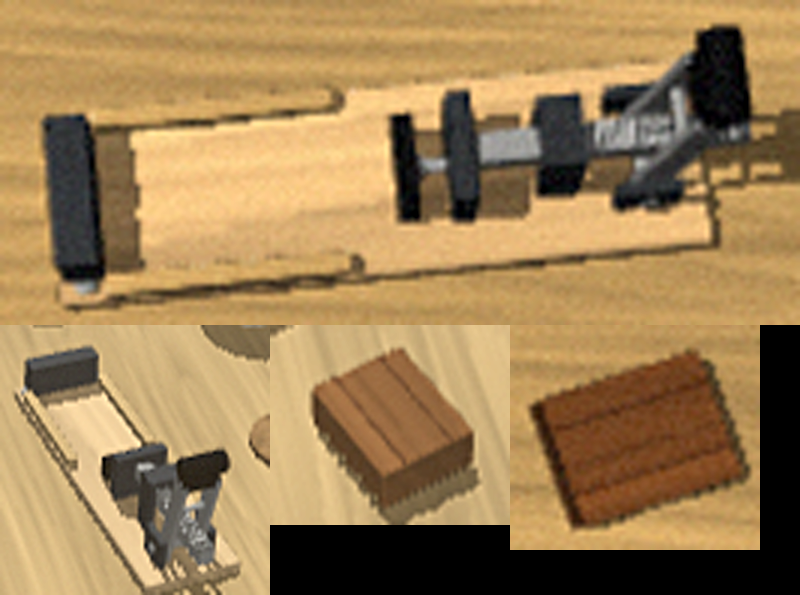

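Run:
```python
from h import *
np.set_printoptions(precision=4,suppress=True)
t=lambda x,y:(190+x/5-.4,140+y/5-.4); s=lambda x,y:(275+x/3-.3,175+(y-325)/3-.3)
ct=lambda x,y:(370+(x-510)/5-.4,235+(y-325)/5-.4); cs=lambda x,y:(245+(x-270)/4-.4,290+(y-325)/4-.4)
for a,b in(((583,525),(315,388)),((545,405),(403,350)),((695,352),(472,435)),((745,468),(385,475))):
    print("core",*tri(ct(*a),cs(*b)),plane("top",*ct(*a),.028))
print("knob",*tri(t(720,78),s(203,469)))
for n,p,z in(("stop",(73,196),.046),("railU",(340,100),.022),("railL",(360,262),.022),("baseR",(717,245),.012),("baseL",(62,305),.012),("foot",(400,168),.039)): print(n,t(*p),plane("top",*t(*p),z))
im={n:cv2.imread(f"pics/{n}0.png") for n in("top","side")}
for n,boxes in(("top",[(365,230,70,55),(122,248,30,42)]),("side",[(245,290,60,50),(203,165,32,24)])):
    for x,y,w,h in boxes:
        hsv=cv2.cvtColor(im[n][y:y+h,x:x+w],cv2.COLOR_BGR2HSV)
        m=((hsv[...,0]<16)&(hsv[...,1]>(150 if n=="top" else 118))).astype(np.uint8)
        c=max(cv2.findContours(m,0,1)[0],key=cv2.contourArea)
        rc=cv2.minAreaRect(c);B=cv2.boxPoints(rc)+[x,y];print(n,cv2.contourArea(c),rc,B.tolist())
        if n=="top":
            P=np.array([plane("top",*b,.028) for b in B]);print(P.mean(0),P-P.mean(0))
```

```text
core [ 0.429  -0.247   0.0238] 0.0015754013326509662 [ 0.4279 -0.2459  0.028 ]
core [ 0.483  -0.2307  0.0241] 0.0030486516965598206 [ 0.481  -0.2296  0.028 ]
core [ 0.507  -0.2995  0.0226] 0.0009010213428185784 [ 0.5067 -0.2979  0.028 ]
core [ 0.4539 -0.3194  0.0272] 0.002361626818136596 [ 0.455  -0.3193  0.028 ]
knob [ 0.6711 -0.1196  0.1176] 0.0003543053485788305
stop (204.2, 178.79999999999998) [0.6296 0.1598 0.046 ]
railU (257.6, 159.6) [0.6852 0.0427 0.022 ]
railL (261.6, 192.0) [0.609  0.0313 0.022 ]
baseR (333.0, 188.6) [ 0.6244 -0.1334  0.012 ]
baseL (202.0, 200.6) [0.587  0.1666 0.012 ]
foot (269.6, 173.2) [0.6491 0.0144 0.039 ]
top 883.0 ((29.80000114440918, 27.39999771118164), (27.195587158203125, 36.049957275390625), 71.56504821777344) [[373.4000053405762, 250.19999885559082], [407.5999946594238, 238.7999973297119], [416.1999969482422, 264.5999984741211], [382.00000762939453, 276.0]]
[ 0.4669 -0.2705  0.028 ] [[ 0.0147  0.0481  0.    ]
 [ 0.0426 -0.0298  0.    ]
 [-0.0151 -0.0478  0.    ]
 [-0.0423  0.0295  0.    ]]
top 298.5 ((15.016980171203613, 19.590566635131836), (27
[... 217 characters left out ...]
42773]]
[0.4301 0.2983 0.028 ] [[ 0.0258  0.0215  0.    ]
 [ 0.0319 -0.0065  0.    ]
 [-0.0259 -0.0214  0.    ]
 [-0.0318  0.0064  0.    ]]
side 902.5 ((29.951223373413086, 24.439027786254883), (38.41874694824219, 29.048322677612305), 51.34019470214844) [[251.6097583770752, 308.51219940185547], [274.29268646240234, 290.3658561706543], [298.29268646240234, 320.3658561706543], [275.6097602844238, 338.51219940185547]]
side 167.5 ((15.402702331542969, 11.683785438537598), (10.660614013671875, 20.51249122619629), 72.89727020263672) [[207.0324296951294, 174.60540771484375], [226.63783836364746, 168.57297277450562], [229.77297592163086, 178.76216316223145], [210.16756629943848, 184.79459762573242]]
```

```bash
cat >> h.py <<'E'
import json
def plan(wps):
    """wps: (x,y,z,yaw_deg,nrows); prints tool-frame rows, rounded, in groups of 8"""
    s=monitor.sense();p=np.array(s["position"]);M=R.from_rotvec(s["tool_rot"]);rows=[]
    for x,y,z,yaw,n in wps:
        g=np.array([x,y,z]);a=np.radians(yaw);c,q=np.cos(a),np.sin(a)
        G=R.from_matrix(np.array([[c,q,0],[q,-c,0],[0,0,-1]]));p0=p.copy();M0=M
        w=(M0.inv()*G).as_rotvec()
        for i in range(1,n+1):
            d=np.round(M.inv().apply(p0+(g-p0)*i/n-p),3)+0.
            t=np.round((M.inv()*M0*R.from_rotvec(w*i/n)).as_rotvec(degrees=True)*2)/2+0.
            p=p+M.apply(d);M=M*R.from_rotvec(t,degrees=True)
            rows.append([[round(float(v),3) for v in d],t.tolist()])
    while len(rows)%8: rows.append([[0,0,0],[0,0,0]])
    for i in range(0,len(rows),8): print(json.dumps(rows[i:i+8]))
    print("end",p.round(4))
O=np.array([.652,.001]);YAW=8.
def jig(x,y,z):
    a=np.radians(YAW);return (O[0]+(x*np.cos(a)-y*np.sin(a))/1e3,O[1]+(x*np.sin(a)+y*np.cos(a))/1e3,z/1e3)
def injig(P):
    a=np.radians(YAW);d=np.asarray(P)[:2]-O;return 1e3*np.array([d[0]*np.cos(a)+d[1]*np.sin(a),-d[0]*np.sin(a)+d[1]*np.cos(a)])
E
python3 -c "
from h import *
plan([(.15,.657,.34,77.1,4),(.5,.3,.3,50,12),(.6,0,.25,30,8),(.468,-.2735,.1,20,8)])"
```

```text
[[[0.0, 0.0, -0.031], [0.0, 0.0, 0.0]], [[0.0, 0.0, -0.031], [0.0, 0.0, 0.0]], [[-0.001, 0.0, -0.032], [0.0, 0.0, 0.0]], [[0.0, 0.0, -0.031], [0.0, 0.0, 0.0]], [[-0.022, 0.035, 0.003], [0.0, 0.0, 2.5]], [[-0.021, 0.036, 0.004], [0.0, 0.0, 2.0]], [[-0.02, 0.037, 0.003], [0.0, 0.0, 2.5]], [[-0.018, 0.037, 0.003], [0.0, 0.0, 2.0]]]
[[[-0.017, 0.038, 0.004], [0.0, 0.0, 2.5]], [[-0.015, 0.039, 0.003], [0.0, 0.0, 2.0]], [[-0.013, 0.04, 0.004], [0.0, 0.0, 2.5]], [[-0.012, 0.04, 0.003], [0.0, 0.0, 2.0]], [[-0.011, 0.04, 0.003], [0.0, 0.0, 2.5]], [[-0.009, 0.041, 0.004], [0.0, 0.0, 2.0]], [[-0.007, 0.041, 0.003], [0.0, 0.0, 2.5]], [[-0.006, 0.041, 0.003], [0.0, 0.0, 2.0]]]
[[[-0.021, 0.034, 0.006], [0.0, 0.0, 2.5]], [[-0.019, 0.034, 0.007], [0.0, 0.0, 2.5]], [[-0.018, 0.035, 0.006], [0.0, 0.0, 2.5]], [[-0.016, 0.036, 0.007], [0.0, 0.0, 2.5]], [[-0.014, 0.037, 0.006], [0.0, 0.0, 2.5]], [[-0.013, 0.037, 0.006], [0.0, 0.0, 2.5]], [[-0.012, 0.038, 0.007], [0.0, 0.0, 2.5]], [[-0.009, 0.038, 0.006], [0.0, 0.0, 2.5]]]
[[[-0.031, 0.021, 0.019], [0.0, 0.0, 1.5]], [[-0.031, 0.022, 0.019], [0.0, 0.0, 1.0]], [[-0.031, 0.023, 0.018], [0.0, 0.0, 1.5]], [[-0.03, 0.024, 0.019], [0.0, 0.0, 1.0]], [[-0.029, 0.024, 0.019], [0.0, 0.0, 1.5]], [[-0.029, 0.024, 0.019], [0.0, 0.0, 1.0]], [[-0.028, 0.026, 0.019], [0.0, 0.0, 1.5]], [[-0.028, 0.026, 0.019], [0.0, 0.0, 1.0]]]
end [ 0.4681 -0.274   0.0997]
```

send_rows --targets '[[[0, 0, -0.031], [0, 0, 0]], [[0, 0, -0.031], [0, 0, 0]], [[-0.001, 0, -0.032], [0, 0, 0]], [[0, 0, -0.031], [0, 0, 0]], [[-0.022, 0.035, 0.003], [0, 0, 2.5]], [[-0.021, 0.036, 0.004], [0, 0, 2]], [[-0.02, 0.037, 0.003], [0, 0, 2.5]], [[-0.018, 0.037, 0.003], [0, 0, 2]]]' --claw 0

```text
clock: 0.9
position: [0.2672, 0.5369, 0.3275]
tool_rot: [2.603, 1.758, -0.002]
ft_force: [1.0, -0.7, -0.1]
width: 0.0855
```

send_rows --targets '[[[-0.017, 0.038, 0.004], [0, 0, 2.5]], [[-0.015, 0.039, 0.003], [0, 0, 2]], [[-0.013, 0.04, 0.004], [0, 0, 2.5]], [[-0.012, 0.04, 0.003], [0, 0, 2]], [[-0.011, 0.04, 0.003], [0, 0, 2.5]], [[-0.009, 0.041, 0.004], [0, 0, 2]], [[-0.007, 0.041, 0.003], [0, 0, 2.5]], [[-0.006, 0.041, 0.003], [0, 0, 2]]]'

```text
clock: 1.7
position: [0.5008, 0.2985, 0.3006]
tool_rot: [-2.847, -1.328, 0.001]
ft_force: [0.6, -0.3, -0.6]
width: 0.0855
```

send_rows --targets '[[[-0.021, 0.034, 0.006], [0, 0, 2.5]], [[-0.019, 0.034, 0.007], [0, 0, 2.5]], [[-0.018, 0.035, 0.006], [0, 0, 2.5]], [[-0.016, 0.036, 0.007], [0, 0, 2.5]], [[-0.014, 0.037, 0.006], [0, 0, 2.5]], [[-0.013, 0.037, 0.006], [0, 0, 2.5]], [[-0.012, 0.038, 0.007], [0, 0, 2.5]], [[-0.009, 0.038, 0.006], [0, 0, 2.5]]]'

```text
clock: 2.5
position: [0.6, -0.0006, 0.2493]
tool_rot: [-3.034, -0.813, 0.002]
ft_force: [-0.8, -0.0, -0.1]
width: 0.0849
```

send_rows --targets '[[[-0.031, 0.021, 0.019], [0, 0, 1.5]], [[-0.031, 0.022, 0.019], [0, 0, 1]], [[-0.031, 0.023, 0.018], [0, 0, 1.5]], [[-0.03, 0.024, 0.019], [0, 0, 1]], [[-0.029, 0.024, 0.019], [0, 0, 1.5]], [[-0.029, 0.024, 0.019], [0, 0, 1]], [[-0.028, 0.026, 0.019], [0, 0, 1.5]], [[-0.028, 0.026, 0.019], [0, 0, 1]]]'

```text
clock: 3.3
position: [0.4673, -0.2742, 0.0983]
tool_rot: [-3.093, -0.547, 0.0]
ft_force: [-0.4, -0.3, 0.4]
width: 0.0853
```

```bash
python3 -c "
from h import *
s=monitor.sense();print(s['clock'],s['position'],s['ft_force'])
for n in('top','side'): cv2.imwrite(f'pics/{n}1.png',imaging.read_camera(n))
t=cv2.imread('pics/top1.png')[225:285,365:445];q=cv2.imread('pics/side1.png')[230:345,235:325]
z=lambda i,k:cv2.resize(i,None,fx=k,fy=k,interpolation=2)
a,b=z(t,5),z(q,4);H=max(a.shape[0],b.shape[0]);P=lambda i:cv2.copyMakeBorder(i,0,H-i.shape[0],0,0,0)
cv2.imwrite('pics/c2.png',np.clip(np.hstack([P(a),P(b)])*1.6,0,255).astype(np.uint8))
plan([(.468,-.2735,.022,20,8)])"
```

```text
3.3 [ 0.46733127 -0.27422055  0.09828808] [-0.36543531 -0.26191472  0.38859867]
[[[0.0, 0.0, 0.009], [0.0, 0.0, 0.0]], [[0.001, 0.0, 0.009], [0.0, 0.0, 0.0]], [[0.0, 0.0, 0.01], [0.0, 0.0, 0.0]], [[0.001, 0.0, 0.009], [0.0, 0.0, 0.0]], [[0.0, 0.0, 0.009], [0.0, 0.0, 0.0]], [[0.001, 0.0, 0.009], [0.0, 0.0, 0.0]], [[0.0, 0.0, 0.01], [0.0, 0.0, 0.0]], [[0.001, 0.0, 0.009], [-0.5, 0.0, 0.0]]]
end [ 0.4683 -0.2734  0.0219]
```

View pics/c2.png

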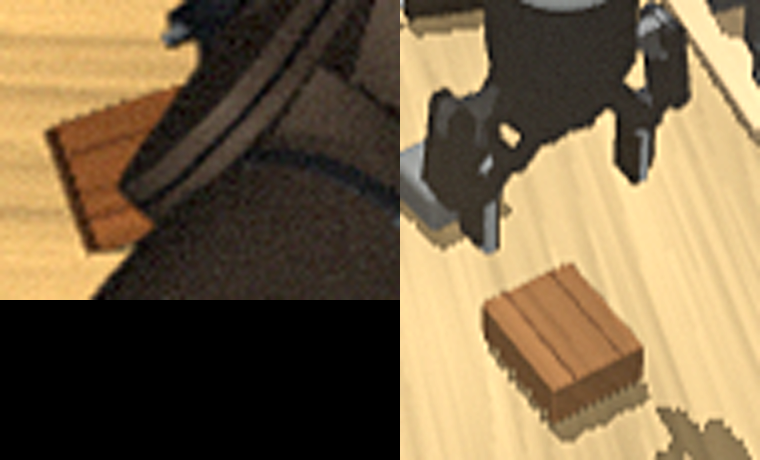

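Tool axes match the core: the fingers straddle its 60 mm width, with tips at about (257,292) and (294,275) in the side view. Next I check the tip height when open.

```bash
python3 -c "
from h import *
s=monitor.sense();M=R.from_rotvec(s['tool_rot'])
for sg,uv in((-1,(256.5,292)),(1,(294,275.5))):
    for b in(0,.013):
        print(proj('side',s['position']+M.apply([sg*.05,0,.011-b])),uv)
"
```

```text
(np.float64(254.29586282588693), np.float64(301.90319830429394)) (256.5, 292)
(np.float64(254.23790824701013), np.float64(297.6090469123517)) (256.5, 292)
(np.float64(293.31157503234755), np.float64(283.345378531375)) (294, 275.5)
(np.float64(293.52190591229106), np.float64(279.0963013788181)) (294, 275.5)
```

send_rows --targets '[[[0, 0, 0.012], [0, 0, 0]], [[0.001, 0, 0.012], [0, 0, 0]], [[0, 0, 0.012], [0, 0, 0]], [[0, 0, 0.012], [0, 0, 0]], [[0, 0, 0.012], [0, 0, 0]], [[0, 0, 0.012], [0, 0, 0]], [[0, 0, 0.011], [0, 0, 0]], [[0, 0, 0], [0, 0, 0]]]'

```text
clock: 4.2
position: [0.4682, -0.2718, 0.0142]
tool_rot: [-3.09, -0.548, 0.004]
ft_force: [0.5, 0.5, -0.1]
width: 0.0854
```

send_rows --targets '[[[0, 0, 0], [0, 0, 0]], [[0, 0, 0], [0, 0, 0]], [[0, 0, 0], [0, 0, 0]], [[0, 0, 0], [0, 0, 0]], [[0, 0, 0], [0, 0, 0]], [[0, 0, 0], [0, 0, 0]], [[0, 0, 0], [0, 0, 0]], [[0, 0, 0], [0, 0, 0]]]' --claw 1

```text
clock: 5.0
position: [0.4693, -0.2729, 0.0163]
tool_rot: [3.093, 0.549, 0.0]
ft_force: [-1.5, 0.2, 0.3]
width: -0.0002
```

send_rows --targets '[[[0, 0, -0.01], [0, 0, 0]], [[0, 0, -0.01], [0, 0, 0]], [[0, 0, -0.02], [0, 0, 0]], [[0, 0, -0.02], [0, 0, 0]], [[0, 0, -0.02], [0, 0, 0]], [[0, 0, -0.02], [0, 0, 0]], [[0, 0, 0], [0, 0, 0]], [[0, 0, 0], [0, 0, 0]]]'

```text
clock: 5.8
position: [0.4696, -0.2731, 0.1171]
tool_rot: [3.092, 0.549, 0.002]
ft_force: [-0.7, 0.2, -0.7]
width: 0.0002
```

```bash
python3 -c "
from h import *
s=monitor.sense();print(s['clock'],s['position'],s['ft_force'],s['width'])
cv2.imwrite('pics/side2.png',imaging.read_camera('side'))
u,v=map(int,proj('side',s['position']));print(u,v)
q=cv2.imread('pics/side2.png')[v-50:v+50,u-65:u+65]
cv2.imwrite('pics/c3.png',np.clip(cv2.resize(q,None,fx=6,fy=6,interpolation=2)*1.6,0,255).astype(np.uint8))
"
```

```text
5.8 [ 0.46964058 -0.27307415  0.11709701] [-0.67367222  0.16885892 -0.70598497] 0.00023783800103110877
276 280
```

View pics/c3.png

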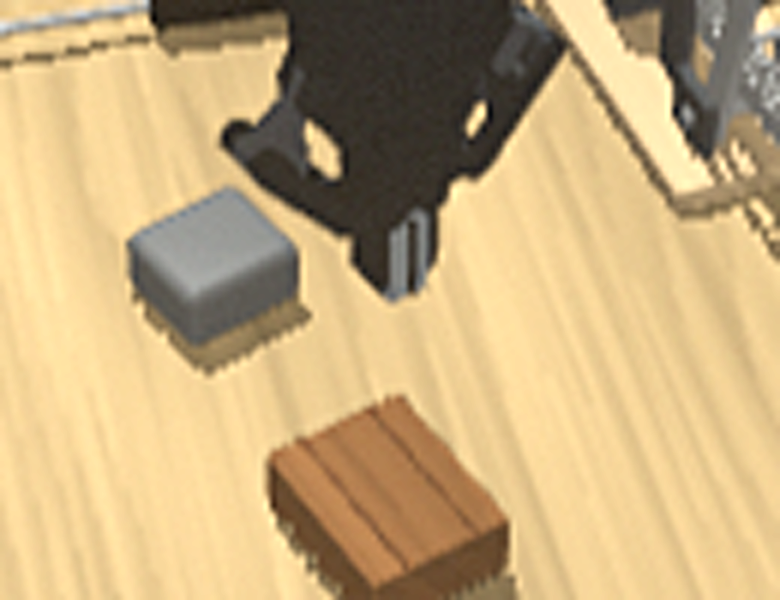

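The fingers shut on nothing, at about (278,279) in the side view, and the core is undisturbed at (275,312). The tips evidently stand higher than the text implies, so I measure that.

```bash
python3 -c "
from h import *
for z in(.020,.024,.028): print('core',z,proj('side',(.4677,-.2735,z)),'seen 274.9,311.7')
for z in(.09,.106,.117,.125,.13): print('tip',z,proj('side',(.4690,-.2732,z)),'seen 278,279.3')
print(proj('top',(.4690,-.2732,.11)))
P=[monitor.sense()['position'] for _ in range(3)];print(P)
"
```

```text
core 0.02 (np.float64(275.082838507259), np.float64(312.2551754119403)) seen 274.9,311.7
core 0.024 (np.float64(275.09831702652053), np.float64(311.0304667546626)) seen 274.9,311.7
core 0.028 (np.float64(275.113859179901), np.float64(309.80072316768434)) seen 274.9,311.7
tip 0.09 (np.float64(275.9204582932186), np.float64(289.87080284271576)) seen 278,279.3
tip 0.106 (np.float64(275.99223294581606), np.float64(284.5675505813583)) seen 278,279.3
tip 0.117 (np.float64(276.04229517707637), np.float64(280.8685756433845)) seen 278,279.3
tip 0.125 (np.float64(276.0790780473512), np.float64(278.15077997451687)) seen 278,279.3
tip 0.13 (np.float64(276.1022293452719), np.float64(276.44018760508845)) seen 278,279.3
(np.float64(406.50134434346535), np.float64(252.456053828981))
[array([ 0.4690242 , -0.27259717,  0.11597785]), array([ 0.4690242 , -0.27259717,  0.11597785]), array([ 0.4690242 , -0.27259717,  0.11597785])]
```

send_rows --targets '[[[0, 0.035, 0], [0, 0, 0]], [[0, 0.035, 0], [0, 0, 0]], [[0, 0, 0.025], [0, 0, 0]], [[0, 0, 0.025], [0, 0, 0]], [[0, 0, 0.025], [0, 0, 0]], [[0, 0, 0.02], [0, 0, 0]], [[0, 0, 0.003], [0, 0, 0]], [[0, 0, 0], [0, 0, 0]]]'

```text
clock: 6.65
position: [0.4925, -0.3377, 0.0167]
tool_rot: [-3.09, -0.548, 0.003]
ft_force: [-0.2, -0.6, -0.1]
width: 0.0002
```

send_rows --targets '[[[0, 0, 0.002], [0, 0, 0]], [[0, 0, 0.001], [0, 0, 0]], [[0, 0, 0.001], [0, 0, 0]], [[0, 0, 0.001], [0, 0, 0]], [[0, 0, 0.001], [0, 0, 0]], [[0, 0, 0.001], [0, 0, 0]], [[0, 0, 0], [0, 0, 0]], [[0, 0, 0], [0, 0, 0]]]'

```text
clock: 7.45
position: [0.4934, -0.3386, 0.0113]
tool_rot: [-3.093, -0.549, 0.0]
ft_force: [0.5, 0.2, 0.3]
width: -0.0
```

send_rows --targets '[[[0, 0, 0.001], [0, 0, 0]], [[0, 0, 0.001], [0, 0, 0]], [[0, 0, 0.001], [0, 0, 0]], [[0, 0, 0.001], [0, 0, 0]], [[0, 0, 0.001], [0, 0, 0]], [[0, 0, 0.001], [0, 0, 0]], [[0, 0, 0], [0, 0, 0]], [[0, 0, 0], [0, 0, 0]]]'

```text
clock: 8.25
position: [0.4934, -0.3386, 0.0053]
tool_rot: [-3.093, -0.549, 0.0]
ft_force: [0.3, -0.5, -0.8]
width: -0.0
```

send_rows --targets '[[[0, 0, 0.001], [0, 0, 0]], [[0, 0, 0.001], [0, 0, 0]], [[0, 0, 0.001], [0, 0, 0]], [[0, 0, 0.001], [0, 0, 0]], [[0, 0, 0.001], [0, 0, 0]], [[0, 0, 0.001], [0, 0, 0]], [[0, 0, 0], [0, 0, 0]], [[0, 0, 0], [0, 0, 0]]]'

```text
clock: 9.05
position: [0.4934, -0.3386, -0.0007]
tool_rot: [-3.093, -0.549, 0.0]
ft_force: [-0.8, -0.0, -0.1]
width: -0.0001
```

send_rows --targets '[[[0, 0, 0.001], [0, 0, 0]], [[0, 0, 0.001], [0, 0, 0]], [[0, 0, 0.001], [0, 0, 0]], [[0, 0, 0.001], [0, 0, 0]], [[0, 0, 0.001], [0, 0, 0]], [[0, 0, 0], [0, 0, 0]], [[0, 0, 0], [0, 0, 0]], [[0, 0, 0], [0, 0, 0]]]'

```text
clock: 9.85
position: [0.4935, -0.3386, -0.0056]
tool_rot: [3.093, 0.549, 0.0]
ft_force: [0.7, -0.3, -0.1]
width: 0.0001
```

send_rows --targets '[[[0, 0, 0.001], [0, 0, 0]], [[0, 0, 0.001], [0, 0, 0]], [[0, 0, 0.001], [0, 0, 0]], [[0, 0, 0.001], [0, 0, 0]], [[0, 0, 0.001], [0, 0, 0]], [[0, 0, 0], [0, 0, 0]], [[0, 0, 0], [0, 0, 0]], [[0, 0, 0], [0, 0, 0]]]'

```text
clock: 10.65
position: [0.4935, -0.3386, -0.0106]
tool_rot: [3.093, 0.549, 0.0]
ft_force: [0.3, -0.7, -0.1]
width: -0.0001
```

send_rows --targets '[[[0, 0, 0.001], [0, 0, 0]], [[0, 0, 0.001], [0, 0, 0]], [[0, 0, 0.001], [0, 0, 0]], [[0, 0, 0], [0, 0, 0]], [[0, 0, 0], [0, 0, 0]], [[0, 0, 0], [0, 0, 0]], [[0, 0, 0], [0, 0, 0]], [[0, 0, 0], [0, 0, 0]]]'

```text
clock: 11.45
position: [0.4935, -0.3386, -0.0136]
tool_rot: [3.093, 0.549, 0.0]
ft_force: [0.1, 0.2, -0.0]
width: -0.0002
```

send_rows --targets '[[[0, 0, 0.001], [0, 0, 0]], [[0, 0, 0.001], [0, 0, 0]], [[0, 0, 0.001], [0, 0, 0]], [[0, 0, 0.001], [0, 0, 0]], [[0, 0, 0.001], [0, 0, 0]], [[0, 0, 0], [0, 0, 0]], [[0, 0, 0], [0, 0, 0]], [[0, 0, 0], [0, 0, 0]]]'

```text
clock: 12.25
position: [0.4936, -0.3387, -0.015]
tool_rot: [-3.091, -0.55, 0.003]
ft_force: [-7.8, 6.1, 19.4]
width: -0.0001
```

```bash
python3 -c "
from h import *
s=monitor.sense();print(s['clock'],s['position'],s['ft_force'],s['width'])
cv2.imwrite('pics/side3.png',imaging.read_camera('side'))
q=cv2.imread('pics/side3.png')[270:370,230:360]
cv2.imwrite('pics/c4.png',np.clip(cv2.resize(q,None,fx=6,fy=6,interpolation=2)*1.6,0,255).astype(np.uint8))
for z in(-.02,-.01,0,.01): print(z,proj('side',(*s['position'][:2],z)))
"
```

```text
12.25 [ 0.49358613 -0.33867649 -0.01498071] [-7.78306946  6.09322314 19.36241024] -6.891027372858006e-05
-0.02 (np.float64(293.4885939762956), np.float64(344.72956271249336))
-0.01 (np.float64(293.62448527498077), np.float64(341.77334140561334))
0 (np.float64(293.76180722659586), np.float64(338.7859972327726))
0.01 (np.float64(293.9005825434), np.float64(335.76703610446714))
```

View pics/c4.png

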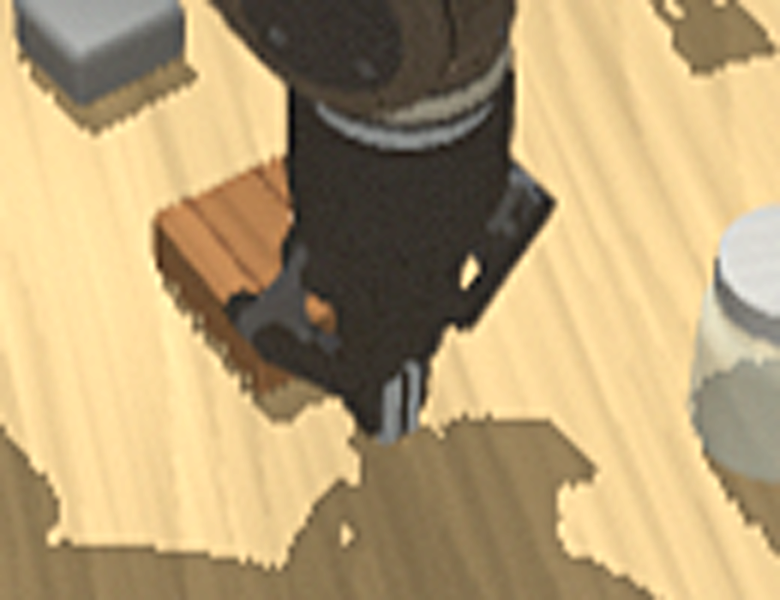

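send_rows --targets '[[[0, 0, -0.01], [0, 0, 0]], [[0, 0, -0.03], [0, 0, 0]], [[0, 0, -0.04], [0, 0, 0]], [[0, 0, -0.035], [0, 0, 0]], [[0, -0.035, 0], [0, 0, 0]], [[0, -0.035, 0], [0, 0, 0]], [[0, 0, 0], [0, 0, 0]], [[0, 0, 0], [0, 0, 0]]]' --claw 0

```text
clock: 13.1
position: [0.4693, -0.2724, 0.0963]
tool_rot: [3.093, 0.55, 0.0]
ft_force: [0.1, -0.1, -0.2]
width: 0.0852
```

```bash
python3 -c "
from h import *
s=monitor.sense();print(s['clock'],s['position'],s['ft_force'],s['width'])
cv2.imwrite('pics/side4.png',imaging.read_camera('side'))
for k in(0,4):
    im=cv2.imread(f'pics/side{k}.png')[290:345,240:310];h=cv2.cvtColor(im,cv2.COLOR_BGR2HSV)
    m=((h[...,0]<16)&(h[...,1]>118)).astype(np.uint8);c=max(cv2.findContours(m,0,1)[0],key=cv2.contourArea)
    M=cv2.moments(c);print(M['m00'],M['m10']/M['m00'],M['m01']/M['m00'],cv2.minAreaRect(c))
plan([(.468,-.2735,-.012,20,8)])
"
```

```text
13.1 [ 0.46929568 -0.27243465  0.09632837] [ 0.14524289 -0.07504054 -0.22292898] 0.08516141230763165
902.5 35.16712834718375 24.873684210526317 ((34.95122528076172, 24.43902587890625), (38.41874694824219, 29.048322677612305), 51.34019470214844)
912.5 35.187397260273976 25.01132420091324 ((35.04878234863281, 24.560976028442383), (38.73109436035156, 29.048322677612305), 51.34019470214844)
[[[0.0, 0.0, 0.014], [0.0, 0.0, 0.0]], [[0.0, 0.0, 0.013], [0.0, 0.0, 0.0]], [[-0.001, 0.0, 0.014], [0.0, 0.0, 0.0]], [[0.0, 0.0, 0.013], [0.0, 0.0, 0.0]], [[0.0, 0.0, 0.014], [0.0, 0.0, 0.0]], [[0.0, 0.0, 0.013], [0.0, 0.0, 0.0]], [[0.0, 0.0, 0.014], [0.0, 0.0, 0.0]], [[-0.001, 0.0, 0.014], [0.0, 0.0, 0.0]]]
end [ 0.4679 -0.2741 -0.0124]
```

send_rows --targets '[[[0, 0, 0.016], [0, 0, 0]], [[0, 0, 0.016], [0, 0, 0]], [[-0.001, 0, 0.016], [0, 0, 0]], [[0, 0, 0.016], [0, 0, 0]], [[0, 0, 0.016], [0, 0, 0]], [[0, 0, 0.016], [0, 0, 0]], [[0, 0, 0.012], [0, 0, 0]], [[0, 0, 0], [0, 0, 0]]]'

```text
clock: 13.95
position: [0.4675, -0.273, -0.0136]
tool_rot: [-3.091, -0.547, 0.004]
ft_force: [0.5, 0.5, 1.2]
width: 0.0853
```

send_rows --targets '[[[0, 0, 0], [0, 0, 0]], [[0, 0, 0], [0, 0, 0]], [[0, 0, 0], [0, 0, 0]], [[0, 0, 0], [0, 0, 0]], [[0, 0, 0], [0, 0, 0]], [[0, 0, 0], [0, 0, 0]], [[0, 0, 0], [0, 0, 0]], [[0, 0, 0], [0, 0, 0]]]' --claw 1

```text
clock: 14.75
position: [0.4694, -0.2741, -0.0104]
tool_rot: [3.091, 0.549, 0.002]
ft_force: [0.8, -0.2, 5.5]
width: 0.0588
```

send_rows --targets '[[[0, 0, -0.01], [0, 0, 0]], [[0, 0, -0.02], [0, 0, 0]], [[0, 0, -0.03], [0, 0, 0]], [[0, 0, -0.03], [0, 0, 0]], [[0, 0, -0.03], [0, 0, 0]], [[0, 0, -0.03], [0, 0, 0]], [[0, 0, 0], [0, 0, 0]], [[0, 0, 0], [0, 0, 0]]]'

```text
clock: 15.55
position: [0.4681, -0.2728, 0.1381]
tool_rot: [-3.093, -0.549, 0.0]
ft_force: [0.2, 1.0, -2.2]
width: 0.0588
```

```bash
python3 -c "
from h import *
s=monitor.sense();print(s['clock'],s['position'],s['ft_force'],s['width'])
cv2.imwrite('pics/side5.png',imaging.read_camera('side'))
u,v=map(int,proj('side',s['position']));print(u,v)
q=cv2.imread('pics/side5.png')[v-50:v+30,u-55:u+55]
cv2.imwrite('pics/c5.png',np.clip(cv2.resize(q,None,fx=7,fy=7,interpolation=2)*1.6,0,255).astype(np.uint8))
"
```

```text
15.55 [ 0.46805013 -0.27278804  0.13814618] [ 0.15612772  0.95296228 -2.18137377] 0.05884531328564373
275 273
```

View pics/c5.png

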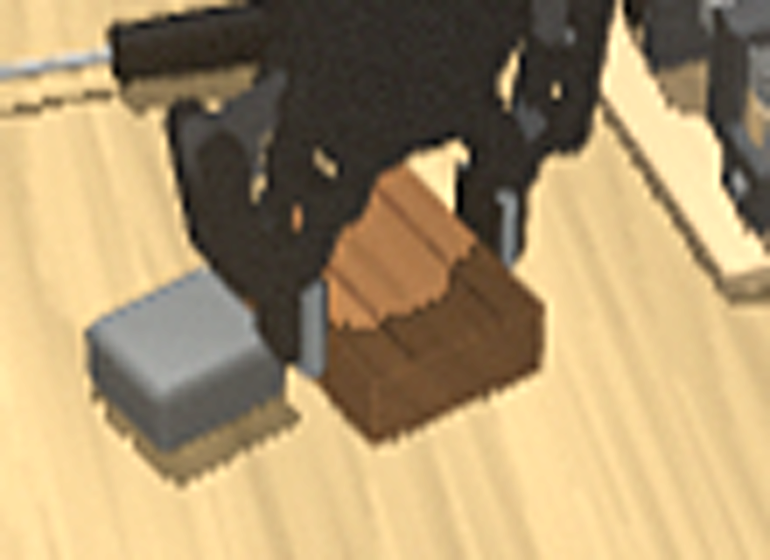

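```bash
python3 -c "
from h import *
for nm,xy,v in(('tip',(.444,-.2935),276.6),('corner bottom',(.4528,-.3188),285.9),('corner top',(.4528,-.3188),223+375/7),('right corner bottom',(.509,-.298),223+372/7)):
    for b in(0,1.9):
        from scipy.optimize import brentq
        print(nm,b,brentq(lambda z:proj('side',(*xy,z))[1]-(v-b),0,.3))
plan([(.55,-.2,.2,14,5),(*jig(0,60,160),8,8),(*jig(0,105,40),8,8)])
print(jig(0,112,0))
"
```

```text
tip 0 0.15463956641478985
tip 1.9 0.15998561060258423
corner bottom 0 0.15102572091101232
corner bottom 1.9 0.15637338611523408
corner top 0 0.17697328466442824
corner top 1.9 0.18216465492662215
right corner bottom 0 0.14556532751115434
right corner bottom 1.9 0.15098504597482537
[[[0.02, -0.008, -0.013], [0.0, 0.0, 1.0]], [[0.021, -0.008, -0.012], [0.0, 0.0, 1.5]], [[0.02, -0.009, -0.013], [0.0, 0.0, 1.0]], [[0.02, -0.009, -0.013], [0.0, 0.0, 1.5]], [[0.02, -0.01, -0.012], [0.0, 0.0, 1.0]], [[0.019, -0.029, 0.005], [0.0, 0.0, 1.0]], [[0.019, -0.029, 0.005], [0.0, 0.0, 0.5]], [[0.018, -0.029, 0.005], [0.0, 0.0, 1.0]]]
[[[0.018, -0.029, 0.005], [0.0, 0.0, 0.5]], [[0.018, -0.03, 0.005], [0.0, 0.0, 1.0]], [[0.017, -0.03, 0.005], [0.0, 0.0, 0.5]], [[0.017, -0.03, 0.005], [0.0, 0.0, 1.0]], [[0.017, -0.03, 0.005], [0.0, 0.0, 0.5]], [[0.0, -0.006, 0.015], [0.0, 0.0, 0.0]], [[0.0, -0.005, 0.015], [0.0, 0.0, 0.0]], [[0.0, -0.006, 0.015], [0.0, 0.0, 0.0]]]
[[[0.0, -0.006, 0.015], [0.0, 0.0, 0.0]], [[0.0, -0.005, 0.015], [0.0, 0.0, 0.0]], [[0.0, -0.006, 0.015], [0.0, 0.0, 0.0]], [[0.0, -0.006, 0.015], [0.0, 0.0, 0.0]], [[0.0, -0.005, 0.015], [0.0, 0.0, 0.0]], [[0, 0, 0], [0, 0, 0]], [[0, 0, 0], [0, 0, 0]], [[0, 0, 0], [0, 0, 0]]]
end [0.6374 0.1048 0.0401]
(np.float64(0.6364126126924727), np.float64(0.11191002369905588), 0.0)
```

send_rows --targets '[[[0, 0, 0.03], [0, 0, 0]], [[0, 0, 0.035], [0, 0, 0]], [[0, 0, 0.035], [0, 0, 0]], [[0, 0, 0.025], [0, 0, 0]], [[0, 0, 0.015], [0, 0, 0]], [[0, 0, 0.006], [0, 0, 0]], [[0, 0, 0.003], [0, 0, 0]], [[0, 0, 0], [0, 0, 0]]]'

```text
clock: 16.4
position: [0.4688, -0.2735, -0.01]
tool_rot: [3.093, 0.549, 0.001]
ft_force: [0.6, -0.1, -1.8]
width: 0.0586
```

send_rows --targets '[[[0, 0, 0], [0, 0, 0]], [[0, 0, 0], [0, 0, 0]], [[0, 0, 0], [0, 0, 0]], [[0, 0, -0.003], [0, 0, 0]], [[0, 0, -0.003], [0, 0, 0]], [[0, 0, -0.003], [0, 0, 0]], [[0, 0, 0], [0, 0, 0]], [[0, 0, 0], [0, 0, 0]]]' --claw 0

```text
clock: 17.2
position: [0.4685, -0.2733, -0.0014]
tool_rot: [3.093, 0.549, 0.0]
ft_force: [-0.2, 0.2, 0.3]
width: 0.085
```

send_rows --targets '[[[0, 0, 0], [0, 0, 0]], [[0, 0, 0], [0, 0, 0]], [[0, 0, 0], [0, 0, 0]], [[0, 0, 0], [0, 0, 0]], [[0, 0, 0], [0, 0, 0]], [[0, 0, 0], [0, 0, 0]], [[0, 0, 0], [0, 0, 0]], [[0, 0, -0.005], [0, 0, 0]]]' --claw 1

```text
clock: 18.0
position: [0.4674, -0.2723, 0.0022]
tool_rot: [-3.091, -0.548, 0.003]
ft_force: [0.2, -0.3, -2.1]
width: 0.0578
```

```bash
python3 -c "
from h import *
s=monitor.sense();print(s['clock'],s['position'],s['ft_force'],s['width'])
plan([(.50,-.25,.13,17,4),(*jig(0,20,160),8,8),(*jig(0,102,100),8,4)])
"
```

```text
18.0 [ 0.46738208 -0.27231919  0.00224203] [ 0.23244844 -0.30889132 -2.13246979] 0.05775849531654728
[[[0.01, -0.003, -0.032], [0.0, 0.0, 1.0]], [[0.009, -0.002, -0.032], [0.0, 0.0, 0.5]], [[0.009, -0.003, -0.032], [0.0, 0.0, 1.0]], [[0.01, -0.003, -0.032], [0.0, 0.0, 0.5]], [[0.028, -0.027, -0.004], [0.0, 0.0, 1.0]], [[0.027, -0.027, -0.003], [0.0, 0.0, 1.5]], [[0.027, -0.028, -0.004], [0.0, 0.0, 1.0]], [[0.026, -0.029, -0.004], [0.0, 0.0, 1.0]]]
[[[0.025, -0.029, -0.003], [0.0, 0.0, 1.0]], [[0.025, -0.029, -0.004], [0.0, 0.0, 1.5]], [[0.025, -0.03, -0.004], [0.0, 0.0, 1.0]], [[0.023, -0.031, -0.004], [0.0, 0.0, 1.0]], [[0.0, -0.02, 0.015], [0.0, 0.0, 0.0]], [[0.0, -0.021, 0.015], [0.0, 0.0, 0.0]], [[0.001, -0.02, 0.015], [0.0, 0.0, 0.0]], [[0.0, -0.02, 0.016], [0.0, 0.0, 0.0]]]
end [0.6382 0.1016 0.0996]
```

send_rows --targets '[[[0.01, -0.003, -0.032], [0, 0, 1]], [[0.009, -0.002, -0.032], [0, 0, 0.5]], [[0.009, -0.003, -0.032], [0, 0, 1]], [[0.01, -0.003, -0.032], [0, 0, 0.5]], [[0.028, -0.027, -0.004], [0, 0, 1]], [[0.027, -0.027, -0.003], [0, 0, 1.5]], [[0.027, -0.028, -0.004], [0, 0, 1]], [[0.026, -0.029, -0.004], [0, 0, 1]]]'

```text
clock: 18.8
position: [0.5751, -0.1131, 0.1454]
tool_rot: [-3.122, -0.344, 0.003]
ft_force: [0.4, 0.3, -1.5]
width: 0.0583
```

send_rows --targets '[[[0.025, -0.029, -0.003], [0, 0, 1]], [[0.025, -0.029, -0.004], [0, 0, 1.5]], [[0.025, -0.03, -0.004], [0, 0, 1]], [[0.023, -0.031, -0.004], [0, 0, 1]], [[0, -0.02, 0.015], [0, 0, 0]], [[0, -0.021, 0.015], [0, 0, 0]], [[0.001, -0.02, 0.015], [0, 0, 0]], [[0, -0.02, 0.016], [0, 0, 0]]]'

```text
clock: 19.6
position: [0.6377, 0.1019, 0.0986]
tool_rot: [-3.133, -0.223, 0.004]
ft_force: [-0.7, -0.2, -1.2]
width: 0.0583
```

```bash
python3 -c "
from h import *
s=monitor.sense();print(s['clock'],s['position'],s['ft_force'],s['width'],injig(s['position']))
for n in('top','side'): cv2.imwrite(f'pics/{n}6.png',imaging.read_camera(n))
t=cv2.imread('pics/top6.png')[140:210,190:350];q=cv2.imread('pics/side6.png')[140:265,255:365]
z=lambda i,k:cv2.resize(i,None,fx=k,fy=k,interpolation=2)
a,b=z(t,2.5),z(q,3.6);H=max(a.shape[0],b.shape[0]);P=lambda i:cv2.copyMakeBorder(i,0,H-i.shape[0],0,0,0)
cv2.imwrite('pics/c6.png',np.clip(np.hstack([P(a),P(b)])*1.6,0,255).astype(np.uint8))
plan([(*jig(0,107,12.5),8,8)])"
```

```text
19.6 [0.63772781 0.1018599  0.09857013] [-0.68378329 -0.16383103 -1.17513422] 0.05833186844442822 [-9.63044316e-02  1.01864642e+02]
[[[0.0, 0.0, 0.01], [0.0, 0.0, 0.0]], [[0.001, -0.001, 0.011], [0.0, 0.0, 0.0]], [[0.0, 0.0, 0.01], [0.0, 0.0, 0.0]], [[0.001, -0.001, 0.011], [0.0, 0.5, 0.0]], [[0.0, 0.0, 0.01], [0.0, 0.0, 0.0]], [[0.0, 0.0, 0.01], [0.0, 0.0, 0.0]], [[0.001, -0.001, 0.011], [0.0, 0.0, 0.0]], [[0.0, 0.0, 0.01], [0.0, 0.0, 0.5]]]
end [0.6372 0.1067 0.0127]
```

View pics/c6.png

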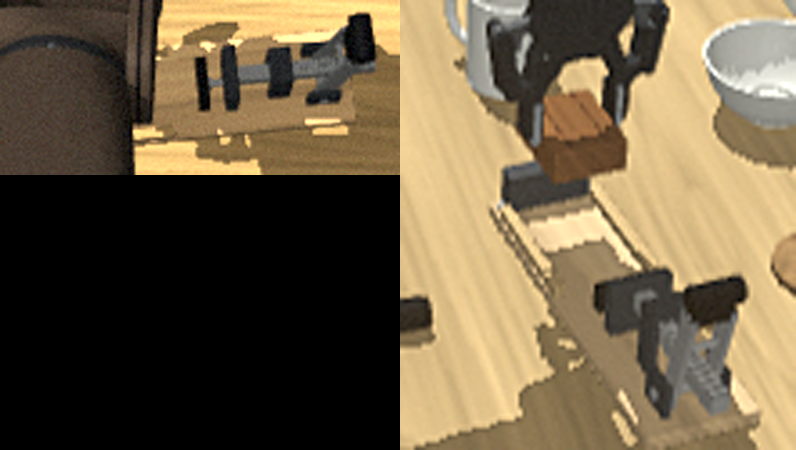

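The core is held level over the pocket. In the side-view crop it is at about (580,135), with the pocket between rails at (540,240). The mug is clear. Lowering.

send_rows --targets '[[[0, -0.001, 0.015], [0, 0, 0]], [[0, -0.001, 0.015], [0, 0, 0]], [[0, 0, 0.015], [0, 0, 0]], [[0, 0, 0.015], [0, 0, 0]], [[0, 0, 0.01], [0, 0, 0]], [[0, 0, 0.006], [0, 0, 0]], [[0, 0, 0.004], [0, 0, 0]], [[0, 0, 0.003], [0, 0, 0]]]'

```text
clock: 20.5
position: [0.639, 0.1029, 0.0174]
tool_rot: [3.134, 0.222, 0.001]
ft_force: [0.6, -0.2, -1.2]
width: 0.0578
```

send_rows --targets '[[[0, 0, 0.002], [0, 0, 0]], [[0, 0, 0.001], [0, 0, 0]], [[0, -0.001, 0], [0, 0, 0]], [[0, -0.001, 0], [0, 0, 0]], [[0, -0.001, 0], [0, 0, 0]], [[0, 0, 0], [0, 0, 0]], [[0, 0, 0], [0, 0, 0]], [[0, 0, 0], [0, 0, 0]]]'

```text
clock: 21.3
position: [0.6383, 0.1059, 0.0144]
tool_rot: [-3.134, -0.222, -0.0]
ft_force: [0.2, 0.2, -1.1]
width: 0.0585
```

send_rows --targets '[[[-0.001, -0.001, 0.001], [0, 0, 0]], [[0, -0.001, 0], [0, 0, 0]], [[0, -0.001, 0], [0, 0, 0]], [[0, -0.001, 0], [0, 0, 0]], [[0, 0, 0], [0, 0, 0]], [[0, 0, 0], [0, 0, 0]], [[0, 0, 0], [0, 0, 0]], [[0, 0, 0], [0, 0, 0]]]'

```text
clock: 22.1
position: [0.6367, 0.1096, 0.0134]
tool_rot: [3.134, 0.222, 0.0]
ft_force: [0.4, -0.5, -0.3]
width: 0.0579
```

send_rows --targets '[[[0, -0.001, 0], [0, 0, 0]], [[0, -0.001, 0], [0, 0, 0]], [[0, -0.001, 0], [0, 0, 0]], [[0, 0, 0], [0, 0, 0]], [[0, 0, 0], [0, 0, 0]], [[0, 0, 0], [0, 0, 0]], [[0, 0, 0], [0, 0, 0]], [[0, 0, 0], [0, 0, 0]]]'

```text
clock: 22.9
position: [0.6363, 0.1126, 0.0133]
tool_rot: [3.134, 0.222, -0.0]
ft_force: [0.3, 0.1, -1.6]
width: 0.0583
```

send_rows --targets '[[[0, -0.001, 0], [0, 0, 0]], [[0, -0.001, 0], [0, 0, 0]], [[0, -0.001, 0], [0, 0, 0]], [[0, 0, 0], [0, 0, 0]], [[0, 0, 0], [0, 0, 0]], [[0, 0, 0], [0, 0, 0]], [[0, 0, 0], [0, 0, 0]], [[0, 0, 0], [0, 0, 0]]]'

```text
clock: 23.7
position: [0.6362, 0.1134, 0.0134]
tool_rot: [3.13, 0.224, 0.0]
ft_force: [0.6, -7.3, -1.4]
width: 0.0581
```

send_rows --targets '[[[0, 0, 0.001], [0, 0, 0]], [[0, 0, 0.001], [0, 0, 0]], [[0, 0, 0.001], [0, 0, 0]], [[0, 0, 0], [0, 0, 0]], [[0, 0, 0], [0, 0, 0]], [[0, 0, 0], [0, 0, 0]], [[0, 0, 0], [0, 0, 0]], [[0, 0, 0], [0, 0, 0]]]'

```text
clock: 24.5
position: [0.6369, 0.1135, 0.0112]
tool_rot: [3.13, 0.224, 0.003]
ft_force: [0.1, -6.7, -0.2]
width: 0.0581
```

send_rows --targets '[[[0, 0, 0.001], [0, 0, 0]], [[0, 0, 0.0005], [0, 0, 0]], [[0, 0, 0], [0, 0, 0]], [[0, 0, 0], [0, 0, 0]], [[0, 0, 0], [0, 0, 0]], [[0, 0, 0], [0, 0, 0]], [[0, 0, 0], [0, 0, 0]], [[0, 0, 0], [0, 0, 0]]]'

```text
clock: 25.3
position: [0.637, 0.1135, 0.0107]
tool_rot: [3.13, 0.224, 0.002]
ft_force: [-1.0, -6.0, 4.1]
width: 0.058
```

send_rows --targets '[[[0, 0, 0], [0, 0, 0]], [[0, 0, 0], [0, 0, 0]], [[0, 0, 0], [0, 0, 0]], [[0, 0, -0.01], [0, 0, 0]], [[0, 0, -0.02], [0, 0, 0]], [[0, 0, -0.03], [0, 0, 0]], [[0, 0, -0.03], [0, 0, 0]], [[0, 0, -0.03], [0, 0, 0]]]' --claw 0

```text
clock: 26.1
position: [0.6358, 0.116, 0.1307]
tool_rot: [-3.133, -0.223, -0.001]
ft_force: [0.6, 0.8, 0.7]
width: 0.0853
```

```bash
python3 -c "
from h import *
s=monitor.sense();print(s['clock'],s['position'],s['ft_force'],s['width'])
C={}
for n,(x,y,w,h) in(('top',(122,248,30,42)),('side',(203,165,32,24))):
    im=cv2.imread(f'pics/{n}0.png')[y:y+h,x:x+w];hv=cv2.cvtColor(im,cv2.COLOR_BGR2HSV)
    m=(hv[...,0]<16)&(hv[...,1]>(150 if n=='top' else 118));V=hv[...,2]
    th,_=cv2.threshold(V[m].reshape(-1,1),0,255,cv2.THRESH_OTSU);mm=(m&(V>th)).astype(np.uint8)
    c=max(cv2.findContours(mm,0,1)[0],key=cv2.contourArea);rc=cv2.minAreaRect(c);print(n,th,rc)
    C[n]=(rc[0][0]+x,rc[0][1]+y)
print(tri(C['top'],C['side']),plane('top',*C['top'],.028))
plan([(.4295,.301,.12,14.7,8),(.4295,.301,-.002,14.7,8)])"
```

```text
26.1 [0.63578444 0.11599839 0.13067992] [0.62545543 0.81342789 0.74994729] 0.08529532334725355
top 52.0 ((13.603999137878418, 19.57200050354004), (26.564491271972656, 10.464799880981445), 79.69515228271484)
side 71.0 ((15.094338417053223, 8.330187797546387), (4.258176803588867, 18.406312942504883), 74.05460357666016)
(array([0.42961149, 0.30256323, 0.02312774]), np.float64(0.0013879138904630192)) [0.42995215 0.30128785 0.028     ]
[[[-0.022, -0.027, 0.001], [0.0, 0.0, -1.0]], [[-0.022, -0.026, 0.002], [0.0, 0.0, -0.5]], [[-0.022, -0.028, 0.001], [0.0, 0.0, -1.0]], [[-0.021, -0.027, 0.001], [0.0, 0.0, -1.0]], [[-0.02, -0.028, 0.002], [0.0, 0.0, -0.5]], [[-0.021, -0.028, 0.001], [0.0, 0.0, -1.0]], [[-0.019, -0.028, 0.001], [0.0, 0.0, -0.5]], [[-0.02, -0.029, 0.002], [0.0, 0.0, -1.0]]]
[[[0.0, 0.0, 0.015], [0.0, 0.0, 0.0]], [[0.0, 0.0, 0.015], [0.0, 0.0, 0.0]], [[0.0, 0.0, 0.016], [0.0, 0.0, 0.0]], [[0.0, 0.0, 0.015], [0.0, 0.0, 0.0]], [[0.0, 0.0, 0.015], [0.0, 0.0, 0.0]], [[0.0, 0.0, 0.015], [0.0, 0.0, 0.0]], [[0.0, 0.0, 0.015], [0.0, 0.0, 0.0]], [[0.0, 0.0, 0.016], [0.0, 0.0, 0.0]]]
end [ 0.4296  0.3012 -0.0024]
```

send_rows --targets '[[[-0.022, -0.027, 0.001], [0, 0, -1]], [[-0.022, -0.026, 0.002], [0, 0, -0.5]], [[-0.022, -0.028, 0.001], [0, 0, -1]], [[-0.021, -0.027, 0.001], [0, 0, -1]], [[-0.02, -0.028, 0.002], [0, 0, -0.5]], [[-0.021, -0.028, 0.001], [0, 0, -1]], [[-0.019, -0.028, 0.001], [0, 0, -0.5]], [[-0.02, -0.029, 0.002], [0, 0, -1]]]'

```text
clock: 26.9
position: [0.4288, 0.302, 0.1188]
tool_rot: [-3.115, -0.401, -0.002]
ft_force: [0.6, -0.4, 0.6]
width: 0.0849
```

```bash
python3 -c "
from h import *
s=monitor.sense();print(s['clock'],s['position'],s['ft_force'],s['width'])
cv2.imwrite('pics/top7.png',imaging.read_camera('top'))
cv2.imwrite('pics/side7.png',imaging.read_camera('side'))
t=cv2.imread('pics/top7.png')[140:210,190:350];q=cv2.imread('pics/side7.png')[130:265,180:370]
z=lambda i,k:cv2.resize(i,None,fx=k,fy=k,interpolation=2)
a,b=z(t,3),z(q,1.6 if 0 else 2.0);
a,b=z(t,4.8),z(q,1.9)
W=max(a.shape[1],b.shape[1]);P=lambda i:cv2.copyMakeBorder(i,0,0,0,W-i.shape[1],0)
cv2.imwrite('pics/c7.png',np.clip(np.vstack([P(a),P(b)])[:600]*1.6,0,255).astype(np.uint8))
plan([(.4295,.302,-.002,14.7,8)])"
```

```text
26.9 [0.42878689 0.30200153 0.11884878] [ 0.55530016 -0.4464848   0.64805732] 0.08491380188865866
[[[0.0, 0.0, 0.015], [0.0, 0.0, 0.0]], [[0.001, 0.0, 0.015], [0.0, 0.0, 0.0]], [[0.0, 0.001, 0.015], [0.0, 0.0, 0.0]], [[0.0, 0.0, 0.015], [0.0, 0.0, 0.0]], [[0.001, 0.0, 0.015], [0.0, 0.0, 0.0]], [[0.0, 0.0, 0.015], [0.0, 0.0, 0.0]], [[0.0, 0.001, 0.015], [0.0, 0.0, 0.0]], [[0.001, 0.0, 0.015], [0.0, 0.0, 0.0]]]
end [ 0.4297  0.3019 -0.002 ]
```

View pics/c7.png

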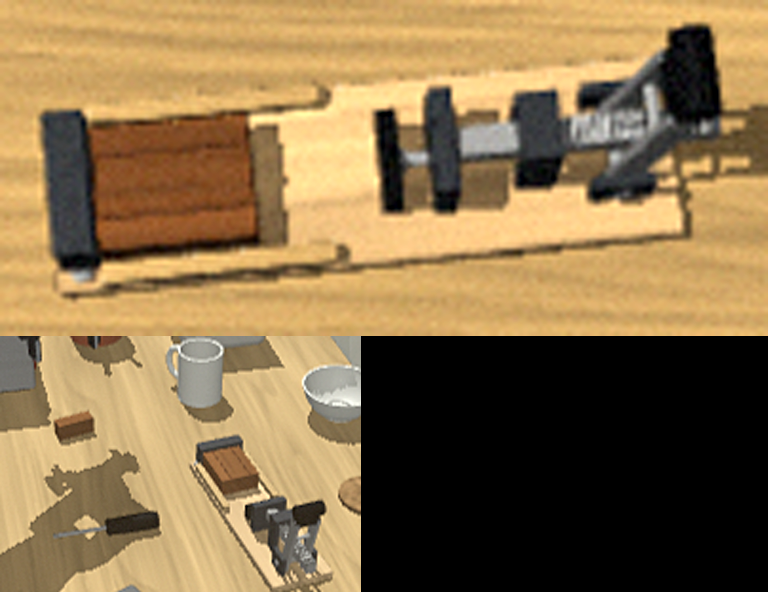

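The core is seated square against the stop: in the top-view crop it spans x 92 to 253, between the rails. The strip is untouched. Now I pick up the strip.

send_rows --targets '[[[0, 0, 0.018], [0, 0, 0]], [[0.001, 0, 0.018], [0, 0, 0]], [[0, 0, 0.018], [0, 0, 0]], [[0, 0, 0.018], [0, 0, 0]], [[0, 0, 0.018], [0, 0, 0]], [[0, 0, 0.018], [0, 0, 0]], [[0, 0, 0.012], [0, 0, 0]], [[0, 0, 0], [0, 0, 0]]]'

```text
clock: 27.8
position: [0.4298, 0.3003, -0.0036]
tool_rot: [3.115, 0.399, -0.005]
ft_force: [-0.0, 0.2, 0.3]
width: 0.0856
```

send_rows --targets '[[[0, 0, 0], [0, 0, 0]], [[0, 0, 0], [0, 0, 0]], [[0, 0, 0], [0, 0, 0]], [[0, 0, 0], [0, 0, 0]], [[0, 0, 0], [0, 0, 0]], [[0, 0, 0], [0, 0, 0]], [[0, 0, 0], [0, 0, 0]], [[0, 0, 0], [0, 0, 0]]]' --claw 1

```text
clock: 28.6
position: [0.4322, 0.3017, -0.0005]
tool_rot: [-3.115, -0.4, -0.005]
ft_force: [0.4, -0.5, 6.4]
width: 0.0581
```

```bash
python3 -c "
from h import *
s=monitor.sense();print(s['clock'],s['position'],s['ft_force'],s['width'])
plan([(.4295,.302,.12,14.7,4),(*jig(0,53,120),8,9),(*jig(0,53,30),8,3)])"
```

```text
28.6 [ 0.43216719  0.30173098 -0.00046141] [ 0.4433305  -0.4875626   6.37684302] 0.05814107609529545
[[[-0.001, 0.0, -0.03], [0.0, 0.0, 0.0]], [[0.0, 0.0, -0.03], [0.0, 0.0, 0.0]], [[-0.001, -0.001, -0.03], [0.0, 0.0, 0.0]], [[0.0, 0.0, -0.03], [0.0, 0.0, 0.0]], [[0.016, 0.033, 0.0], [0.0, 0.0, 0.5]], [[0.017, 0.032, 0.0], [0.0, 0.0, 1.0]], [[0.017, 0.033, 0.0], [0.0, 0.0, 0.5]], [[0.017, 0.032, 0.0], [0.0, 0.0, 1.0]]]
[[[0.018, 0.032, 0.0], [0.0, 0.0, 0.5]], [[0.018, 0.031, 0.0], [0.0, 0.0, 1.0]], [[0.018, 0.032, 0.0], [0.0, 0.0, 0.5]], [[0.019, 0.031, 0.0], [0.0, 0.0, 1.0]], [[0.02, 0.031, 0.0], [0.0, 0.0, 0.5]], [[0.0, 0.0, 0.03], [0.0, 0.0, 0.0]], [[0.0, 0.0, 0.03], [0.0, 0.0, 0.0]], [[0.0, 0.0, 0.03], [0.0, 0.0, 0.0]]]
end [0.645  0.0536 0.0299]
```

send_rows --targets '[[[-0.001, 0, -0.03], [0, 0, 0]], [[0, 0, -0.03], [0, 0, 0]], [[-0.001, -0.001, -0.03], [0, 0, 0]], [[0, 0, -0.03], [0, 0, 0]], [[0.016, 0.033, 0], [0, 0, 0.5]], [[0.017, 0.032, 0], [0, 0, 1]], [[0.017, 0.033, 0], [0, 0, 0.5]], [[0.017, 0.032, 0], [0, 0, 1]]]'

```text
clock: 29.4
position: [0.5245, 0.1899, 0.1177]
tool_rot: [-3.125, -0.318, 0.001]
ft_force: [-0.3, 0.1, -1.0]
width: 0.0582
```

send_rows --targets '[[[0.018, 0.032, 0], [0, 0, 0.5]], [[0.018, 0.031, 0], [0, 0, 1]], [[0.018, 0.032, 0], [0, 0, 0.5]], [[0.019, 0.031, 0], [0, 0, 1]], [[0.02, 0.031, 0], [0, 0, 0.5]], [[0, 0, 0.02], [0, 0, 0]], [[0, 0, 0.02], [0, 0, 0]], [[0, 0, 0.01], [0, 0, 0]]]'

```text
clock: 30.2
position: [0.6418, 0.0527, 0.065]
tool_rot: [-3.133, -0.221, 0.007]
ft_force: [-0.2, -0.0, -0.4]
width: 0.0583
```

```bash
python3 -c "
from h import *
s=monitor.sense();print(s['clock'],s['position'],s['ft_force'],s['width'],injig(s['position']))
cv2.imwrite('pics/side8.png',imaging.read_camera('side'))
q=cv2.imread('pics/side8.png')[150:260,265:365]
cv2.imwrite('pics/c8.png',np.clip(cv2.resize(q,None,fx=5.4,fy=5.4,interpolation=2)*1.6,0,255).astype(np.uint8))
plan([(*jig(0,53,13),8,8)])"
```

```text
30.2 [0.64179766 0.05266435 0.0650268 ] [-0.21919232 -0.02679399 -0.38120251] 0.05825477671243039 [-2.91276721 52.58144289]
[[[0.0, 0.0, 0.006], [0.0, 0.0, 0.0]], [[0.001, 0.0, 0.007], [0.0, 0.0, 0.0]], [[0.0, 0.0, 0.006], [0.0, 0.0, 0.0]], [[0.001, 0.0, 0.006], [0.0, 0.0, 0.0]], [[0.0, 0.0, 0.007], [0.0, 0.0, 0.0]], [[0.001, 0.0, 0.006], [0.0, 0.5, 0.0]], [[0.0, 0.0, 0.006], [0.0, 0.0, 0.0]], [[0.001, 0.0, 0.007], [0.0, 0.0, 0.0]]]
end [0.6447 0.0536 0.0128]
```

View pics/c8.png

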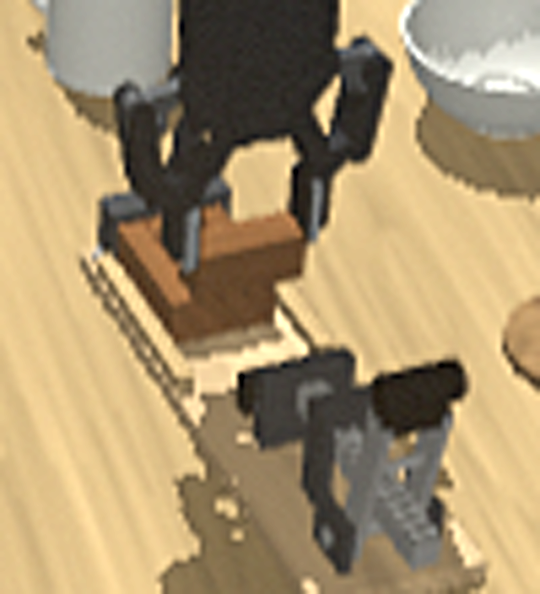

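The strip is held level just above its place, spanning (190–300, 230–290) in the crop. It sits about 3 mm towards -x, which I correct while lowering.

send_rows --targets '[[[0.002, 0, 0.01], [0, 0, 0]], [[0.001, 0, 0.01], [0, 0.5, 0]], [[0.001, 0, 0.01], [0, 0, 0]], [[0, 0, 0.008], [0, 0, 0]], [[0, 0, 0.006], [0, 0, 0]], [[0, 0, 0.004], [0, 0, 0]], [[0, 0, 0.003], [0, 0, 0]], [[0, 0, 0], [0, 0, 0]]]'

```text
clock: 31.05
position: [0.6476, 0.0535, 0.0165]
tool_rot: [-3.133, -0.222, -0.013]
ft_force: [0.9, -0.1, -0.7]
width: 0.0579
```

send_rows --targets '[[[0, -0.001, 0.0], [0, 0, 0]], [[0, -0.001, 0], [0, 0, 0]], [[0, -0.001, 0], [0, 0, 0]], [[0, -0.001, 0], [0, 0, 0]], [[0, -0.001, 0], [0, 0, 0]], [[0, 0, 0], [0, 0, 0]], [[0, 0, 0], [0, 0, 0]], [[0, 0, 0], [0, 0, 0]]]'

```text
clock: 31.85
position: [0.6471, 0.0584, 0.0168]
tool_rot: [-3.133, -0.222, -0.014]
ft_force: [0.7, -0.4, -0.4]
width: 0.0585
```

```bash
python3 -c "
from h import *
s=monitor.sense();print(s['clock'],s['position'],s['ft_force'],s['width'],injig(s['position']))"
```

```text
31.85 [0.6470721  0.05844754 0.01681556] [ 0.70260668 -0.3966334  -0.43000022] 0.058473732622425244 [ 3.11520853 57.57430021]
```

send_rows --targets '[[[-0.001, 0, 0.001], [0, -0.5, 0]], [[-0.001, 0, 0.001], [0, 0, 0]], [[0, -0.001, 0.001], [0, 0, 0]], [[0, -0.001, 0], [0, 0, 0]], [[0, -0.001, 0], [0, 0, 0]], [[0, -0.001, 0], [0, 0, 0]], [[0, 0, 0], [0, 0, 0]], [[0, 0, 0], [0, 0, 0]]]'

```text
clock: 32.65
position: [0.6446, 0.0622, 0.0139]
tool_rot: [3.134, 0.223, 0.0]
ft_force: [0.4, -0.6, 0.1]
width: 0.0581
```

send_rows --targets '[[[0, -0.001, 0], [0, 0, 0]], [[0, -0.001, 0], [0, 0, 0]], [[0, 0, 0], [0, 0, 0]], [[0, 0, 0], [0, 0, 0]], [[0, 0, 0], [0, 0, 0]], [[0, 0, 0], [0, 0, 0]], [[0, 0, 0], [0, 0, 0]], [[0, 0, 0], [0, 0, 0]]]'

```text
clock: 33.45
position: [0.6444, 0.0638, 0.0139]
tool_rot: [3.133, 0.222, 0.0]
ft_force: [0.9, -3.4, 0.4]
width: 0.0581
```

send_rows --targets '[[[0, -0.001, 0.001], [0, 0, 0]], [[0, 0, 0.001], [0, 0, 0]], [[0, 0, 0.001], [0, 0, 0]], [[0, 0, 0], [0, 0, 0]], [[0, 0, 0], [0, 0, 0]], [[0, 0, 0], [0, 0, 0]], [[0, 0, 0], [0, 0, 0]], [[0, 0, 0], [0, 0, 0]]]'

```text
clock: 34.25
position: [0.645, 0.0639, 0.0116]
tool_rot: [3.132, 0.222, 0.003]
ft_force: [0.4, -6.1, 1.7]
width: 0.0581
```

send_rows --targets '[[[0, 0, 0.001], [0, 0, 0]], [[0, 0, 0], [0, 0, 0]], [[0, 0, 0], [0, 0, 0]], [[0, 0, 0], [0, 0, 0]], [[0, 0, 0], [0, 0, 0]], [[0, 0, 0], [0, 0, 0]], [[0, 0, 0], [0, 0, 0]], [[0, 0, 0], [0, 0, 0]]]'

```text
clock: 35.05
position: [0.645, 0.0639, 0.0116]
tool_rot: [3.132, 0.223, 0.002]
ft_force: [-1.8, -6.4, 6.1]
width: 0.0581
```

send_rows --targets '[[[0, 0, 0], [0, 0, 0]], [[0, 0, 0], [0, 0, 0]], [[0, 0, 0], [0, 0, 0]], [[0, 0, -0.01], [0, 0, 0]], [[0, 0, -0.03], [0, 0, 0]], [[0, 0, -0.04], [0, 0, 0]], [[0, 0, -0.04], [0, 0, 0]], [[0, 0, -0.04], [0, 0, 0]]]' --claw 0

```text
clock: 35.85
position: [0.6439, 0.0655, 0.172]
tool_rot: [-3.133, -0.223, -0.0]
ft_force: [1.0, -0.7, 0.4]
width: 0.0852
```

```bash
python3 -c "
from h import *
s=monitor.sense();print(s['clock'],s['position'],s['ft_force'],s['width'],injig(s['position']))
plan([(*jig(1,-160,170),8,7),(*jig(1,-160,97),8,4)])"
```

```text
35.85 [0.64388995 0.06553539 0.17196312] [ 0.96515347 -0.7131206   0.390876  ] 0.0852363784732458 [ 0.95047004 65.03603396]
[[[0.0, 0.032, 0.0], [0.0, 0.0, 0.0]], [[0.0, 0.032, 0.001], [0.0, 0.0, 0.0]], [[0.0, 0.032, 0.0], [0.0, 0.0, 0.0]], [[0.0, 0.033, 0.0], [0.0, 0.0, 0.0]], [[0.0, 0.032, 0.0], [0.0, 0.0, 0.0]], [[0.0, 0.032, 0.001], [0.0, 0.0, 0.0]], [[-0.001, 0.032, 0.0], [0.0, 0.0, 0.0]], [[0.0, 0.0, 0.018], [0.0, 0.0, 0.0]]]
[[[0.0, 0.0, 0.018], [0.0, 0.0, 0.0]], [[0.0, 0.0, 0.019], [0.0, 0.0, 0.0]], [[0.0, 0.0, 0.018], [0.0, 0.0, 0.0]], [[0, 0, 0], [0, 0, 0]], [[0, 0, 0], [0, 0, 0]], [[0, 0, 0], [0, 0, 0]], [[0, 0, 0], [0, 0, 0]], [[0, 0, 0], [0, 0, 0]]]
end [ 0.6748 -0.1573  0.0969]
```

send_rows --targets '[[[0, 0.032, 0], [0, 0, 0]], [[0, 0.032, 0], [0, 0, 0]], [[0, 0.032, 0], [0, 0, 0]], [[0, 0.033, 0], [0, 0, 0]], [[0, 0.032, 0], [0, 0, 0]], [[0, 0.032, 0], [0, 0, 0]], [[0, 0.032, 0], [0, 0, 0]], [[0, 0, 0.018], [0, 0, 0]]]' --claw 1

```text
clock: 36.65
position: [0.6782, -0.1622, 0.1558]
tool_rot: [3.13, 0.216, 0.011]
ft_force: [0.4, 0.3, -0.6]
width: -0.0
```

send_rows --targets '[[[0, 0, 0.018], [0, 0, 0]], [[0, 0, 0.019], [0, 0, 0]], [[0, 0, 0.018], [0, 0, 0]], [[0, 0, 0], [0, 0, 0]], [[0, -0.004, 0], [0, 0, 0]], [[0, -0.003, 0], [0, 0, 0]], [[0, 0, 0], [0, 0, 0]], [[0, 0, 0], [0, 0, 0]]]'

```text
clock: 37.45
position: [0.6756, -0.1506, 0.0982]
tool_rot: [3.133, 0.223, 0.003]
ft_force: [0.0, 0.3, 0.7]
width: 0.0001
```

```bash
python3 -c "
from h import *
s=monitor.sense();print(s['clock'],s['position'],s['ft_force'],s['width'],injig(s['position']))
for n in('top','side'): cv2.imwrite(f'pics/{n}9.png',imaging.read_camera(n))
t=cv2.imread('pics/top9.png')[140:210,190:350];q=cv2.imread('pics/side9.png')[150:265,265:365]
z=lambda i,k:cv2.resize(i,None,fx=k,fy=k,interpolation=2)
a,b=z(t,2.8),z(q,3.5);H=max(a.shape[0],b.shape[0]);P=lambda i:cv2.copyMakeBorder(i,0,H-i.shape[0],0,0,0)
cv2.imwrite('pics/c9.png',np.clip(np.hstack([P(a),P(b)])*1.6,0,255).astype(np.uint8))"
```

```text
37.45 [ 0.67558888 -0.15064216  0.09815907] [0.03232725 0.26625341 0.73483881] 0.00011281974822313489 [   2.2547996  -153.44932906]
```

View pics/c9.png

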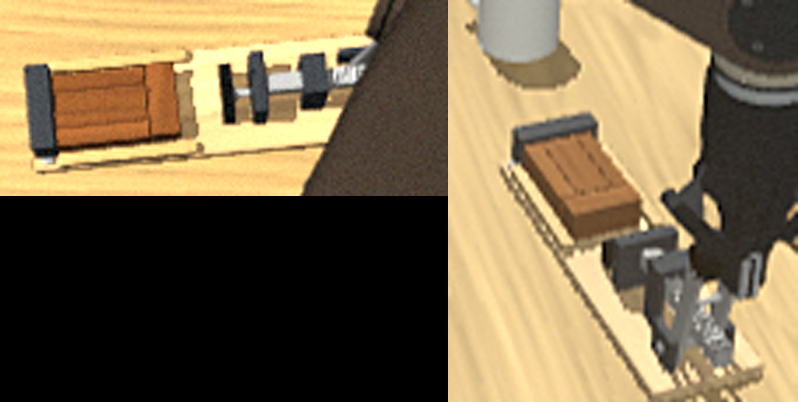

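Core and strip sit square and touching: the top-view crop shows the strip at x 148–180 and the foot at x 221, a gap of about 32 mm. The first pump stroke, at most 24 mm, is safe.

send_rows --targets '[[[0, -0.005, 0], [0, 0, 0]], [[0, -0.005, 0], [0, 0, 0]], [[0, -0.005, 0], [0, 0, 0]], [[0, -0.005, 0], [0, 0, 0]], [[0, -0.005, 0], [0, 0, 0]], [[0, -0.005, 0], [0, 0, 0]], [[0, 0, 0], [0, 0, 0]], [[0, 0, 0], [0, 0, 0]]]'

```text
clock: 38.35
position: [0.6718, -0.1218, 0.0981]
tool_rot: [3.132, 0.222, 0.005]
ft_force: [2.0, -5.1, 3.0]
width: 0.0004
```

send_rows --targets '[[[0, -0.004, 0], [0, 0, 0]], [[0, -0.004, 0], [0, 0, 0]], [[0, -0.004, 0], [0, 0, 0]], [[0, -0.004, 0], [0, 0, 0]], [[0, -0.004, 0], [0, 0, 0]], [[0, -0.003, 0], [0, 0, 0]], [[0, 0, 0], [0, 0, 0]], [[0, 0, 0], [0, 0, 0]]]'

```text
clock: 39.15
position: [0.6686, -0.0992, 0.0978]
tool_rot: [3.132, 0.222, 0.005]
ft_force: [1.7, -4.6, 3.1]
width: -0.0
```

```bash
python3 -c "
from h import *
s=monitor.sense();print(s['clock'],s['position'],s['ft_force'],s['width'],injig(s['position']))
cv2.imwrite('pics/top10.png',imaging.read_camera('top'))
# intensity profile along jig axis at z=39, x from -12..12: print dark/bright transitions
for k in('9','10'):
    g=cv2.imread(f'pics/top{k}.png')
    ys=np.arange(-40,60,1.0);row=[]
    for y in ys:
        v=[]
        for x in(-19,-17,-15,15,17,19):
            u,w=proj('top',jig(x,y,38));v.append(cv2.getRectSubPix(g,(1,1),(float(u),float(w)))[0,0].max())
        row.append(int(np.mean(v)))
    print(k,row)
"
```

```text
39.15 [ 0.66856024 -0.09915016  0.0977707 ] [ 1.69855986 -4.64898415  3.0561745 ] -3.981622419233311e-05 [   2.46086834 -101.48024312]
9 [104, 104, 103, 103, 102, 101, 100, 100, 99, 99, 99, 100, 103, 108, 112, 109, 107, 93, 77, 58, 45, 42, 43, 44, 44, 44, 43, 42, 39, 38, 38, 47, 64, 95, 128, 141, 135, 132, 130, 127, 127, 127, 126, 122, 113, 94, 67, 38, 15, 13, 14, 14, 13, 13, 25, 46, 84, 125, 161, 187, 193, 191, 190, 190, 189, 190, 190, 191, 192, 193, 193, 193, 193, 193, 192, 191, 183, 166, 139, 115, 101, 100, 101, 102, 102, 101, 100, 100, 100, 98, 93, 87, 85, 93, 103, 105, 105, 105, 105, 105]
10 [120, 121, 120, 120, 120, 120, 120, 120, 120, 120, 120, 119, 118, 118, 117, 114, 112, 106, 95, 91, 97, 100, 101, 103, 103, 102, 103, 106, 108, 112, 115, 114, 114, 113, 112, 110, 103, 88, 63, 43, 40, 40, 40, 41, 42, 43, 43, 42, 40, 38, 41, 56, 80, 102, 111, 115, 114, 112, 112, 111, 110, 108, 106, 97, 83, 54, 25, 14, 11, 12, 13, 14, 18, 30, 60, 94, 128, 151, 143, 119, 103, 99, 99, 101, 102, 101, 101, 100, 99, 96, 92, 87, 85, 91, 101, 105, 105, 103, 102, 103]
```

send_rows --targets '[[[0, 0.008, 0], [0, 0, 0]], [[0, 0.01, 0], [0, 0, 0]], [[0, 0.01, 0], [0, 0, 0]], [[0, 0.01, 0], [0, 0, 0]], [[0, 0.008, 0], [0, 0, 0]], [[0, 0.006, 0], [0, 0, 0]], [[0, 0, 0], [0, 0, 0]], [[0, 0, 0], [0, 0, 0]]]'

```text
clock: 40.0
position: [0.6747, -0.1494, 0.0968]
tool_rot: [-3.133, -0.222, 0.001]
ft_force: [-0.4, 0.1, 0.2]
width: -0.0001
```

send_rows --targets '[[[0, -0.005, 0], [0, 0, 0]], [[0, -0.006, 0], [0, 0, 0]], [[0, -0.006, 0], [0, 0, 0]], [[0, -0.006, 0], [0, 0, 0]], [[0, -0.004, 0], [0, 0, 0]], [[0, -0.003, 0], [0, 0, 0]], [[0, 0, 0], [0, 0, 0]], [[0, 0, 0], [0, 0, 0]]]'

```text
clock: 40.8
position: [0.6712, -0.1203, 0.0974]
tool_rot: [3.133, 0.222, 0.003]
ft_force: [0.5, -5.0, 3.1]
width: -0.0001
```

```bash
cat >> h.py <<'E'
def clamp(name):
    """top-view profile along the jig axis -> plate front, foot back, foot front (jig y, mm)"""
    g=imaging.read_camera("top");cv2.imwrite(f"pics/{name}.png",g)
    ys=np.arange(-40,60,.5)
    v=np.array([np.mean([cv2.getRectSubPix(g,(1,1),tuple(map(float,proj("top",jig(x,y,38)))))[0,0].max() for x in(-19,-17,-15,15,17,19)]) for y in ys])
    f=np.where(v<27)[0];i,j=f[0],f[-1]                       # foot: the blackest band
    b=v[i-14:i-2].max();fb=np.interp(-(b+13)/2,-v[i-14:i+1],ys[i-14:i+1])
    k=i-1
    while v[k]<b*.95:k-=1
    while v[k]>(b+41)/2:k-=1
    pf=np.interp((b+41)/2,v[k:k+2],ys[k:k+2])
    print("plate",round(pf,1),"foot back",round(fb,1),"gap",round(fb-pf,1),"foot last dark",ys[j],v[::2].astype(int)[40:].tolist())
E
python3 -c "
from h import *
s=monitor.sense();print(s['clock'],s['ft_force'],injig(s['position']))
clamp('top11')"
```

```text
40.8 [ 0.52750285 -5.0408496   3.13942526] [   2.08841379 -122.81892463]
plate 14.6 foot back 28.0 gap 13.4 foot last dark 36.5 [90, 73, 53, 41, 42, 43, 42, 41, 41, 40, 38, 37, 40, 46, 62, 84, 102, 114, 113, 111, 109, 108, 107, 108, 108, 105, 101, 86, 61, 35, 18, 12, 13, 15, 14, 15, 19, 31, 49, 71, 91, 100, 104, 103, 102, 102, 102, 102, 99, 97, 93, 87, 85, 91, 101, 105, 106, 105, 105, 105]
```

send_rows --targets '[[[0, -0.004, 0], [0, 0, 0]], [[0, -0.004, 0], [0, 0, 0]], [[0, -0.004, 0], [0, 0, 0]], [[0, -0.004, 0], [0, 0, 0]], [[0, -0.003, 0], [0, 0, 0]], [[0, -0.002, 0], [0, 0, 0]], [[0, 0, 0], [0, 0, 0]], [[0, 0, 0], [0, 0, 0]]]'

```text
clock: 41.65
position: [0.6681, -0.0998, 0.0971]
tool_rot: [3.133, 0.222, 0.002]
ft_force: [1.5, -4.6, 3.5]
width: 0.0003
```

```bash
python3 -c "
from h import *
s=monitor.sense();print(s['clock'],s['ft_force'],injig(s['position']))
clamp('top12')"
```

```text
41.65 [ 1.535251   -4.57674674  3.47416249] [   1.88981131 -102.01608215]
plate 26.2 foot back 39.7 gap 13.5 foot last dark 48.5 [106, 106, 105, 104, 104, 104, 103, 105, 107, 110, 112, 107, 94, 73, 51, 37, 37, 39, 40, 41, 41, 42, 42, 41, 43, 56, 75, 98, 118, 125, 124, 122, 121, 120, 119, 117, 112, 103, 93, 80, 57, 31, 14, 13, 14, 15, 16, 17, 20, 27, 44, 63, 81, 94, 103, 105, 104, 104, 103, 103]
```

send_rows --targets '[[[0, 0.008, 0], [0, 0, 0]], [[0, 0.01, 0], [0, 0, 0]], [[0, 0.01, 0], [0, 0, 0]], [[0, 0.01, 0], [0, 0, 0]], [[0, 0.008, 0], [0, 0, 0]], [[0, 0.004, 0], [0, 0, 0]], [[0, 0, 0], [0, 0, 0]], [[0, 0, 0], [0, 0, 0]]]'

```text
clock: 42.5
position: [0.6746, -0.1484, 0.0968]
tool_rot: [-3.133, -0.222, 0.0]
ft_force: [0.2, -0.5, -0.7]
width: -0.0001
```

send_rows --targets '[[[0, -0.004, 0], [0, 0, 0]], [[0, -0.004, 0], [0, 0, 0]], [[0, -0.004, 0], [0, 0, 0]], [[0, -0.003, 0], [0, 0, 0]], [[0, -0.003, 0], [0, 0, 0]], [[0, 0, 0], [0, 0, 0]], [[0, 0, 0], [0, 0, 0]], [[0, 0, 0], [0, 0, 0]]]'

```text
clock: 43.3
position: [0.6725, -0.1311, 0.0971]
tool_rot: [3.133, 0.222, 0.002]
ft_force: [1.1, -3.5, 2.6]
width: 0.0001
```

```bash
python3 -c "
from h import *
s=monitor.sense();print(s['clock'],s['ft_force'],injig(s['position']))
clamp('top13')"
```

```text
43.3 [ 1.07212373 -3.54772503  2.63776524] [   1.88490774 -133.69753554]
plate 26.1 foot back 39.7 gap 13.5 foot last dark 48.5 [107, 108, 107, 107, 106, 104, 103, 105, 107, 111, 115, 110, 95, 74, 51, 37, 38, 38, 40, 41, 41, 41, 41, 41, 42, 56, 76, 100, 118, 125, 124, 122, 120, 119, 119, 118, 114, 106, 96, 80, 56, 31, 15, 14, 16, 18, 17, 17, 20, 29, 45, 64, 82, 95, 104, 105, 105, 105, 105, 105]
```

send_rows --targets '[[[0, -0.002, 0], [0, 0, 0]], [[0, -0.002, 0], [0, 0, 0]], [[0, -0.002, 0], [0, 0, 0]], [[0, 0, 0], [0, 0, 0]], [[0, 0, 0], [0, 0, 0]], [[0, 0, 0], [0, 0, 0]], [[0, 0, 0], [0, 0, 0]], [[0, 0, 0], [0, 0, 0]]]'

```text
clock: 44.15
position: [0.6714, -0.125, 0.0969]
tool_rot: [3.134, 0.222, 0.001]
ft_force: [1.8, -4.6, 2.7]
width: 0.0002
```

```bash
python3 -c "
from h import *
s=monitor.sense();print(s['clock'],s['ft_force'],injig(s['position']))
clamp('top14')"
```

```text
44.15 [ 1.79896813 -4.64956305  2.71519472] [   1.63541603 -127.50754029]
plate 28.2 foot back 41.2 gap 13.0 foot last dark 50.0 [107, 105, 105, 105, 106, 105, 104, 105, 107, 111, 117, 119, 115, 108, 92, 71, 49, 38, 38, 39, 40, 41, 41, 40, 39, 40, 45, 56, 74, 95, 113, 124, 122, 120, 119, 118, 114, 107, 102, 99, 92, 68, 40, 21, 15, 14, 14, 14, 13, 13, 23, 39, 61, 85, 102, 106, 105, 104, 104, 105]
```

send_rows --targets '[[[0, -0.002, 0], [0, 0, 0]], [[0, -0.002, 0], [0, 0, 0]], [[0, -0.002, 0], [0, 0, 0]], [[0, 0, 0], [0, 0, 0]], [[0, 0, 0], [0, 0, 0]], [[0, 0, 0], [0, 0, 0]], [[0, 0, 0], [0, 0, 0]], [[0, 0, 0], [0, 0, 0]]]'

```text
clock: 45.0
position: [0.6707, -0.1198, 0.0975]
tool_rot: [3.132, 0.222, 0.001]
ft_force: [0.3, -5.6, 4.7]
width: -0.0001
```

```bash
python3 -c "
from h import *
s=monitor.sense();print(s['clock'],s['ft_force'],injig(s['position']))
clamp('top15')"
```

```text
45.0 [ 0.29709547 -5.56531406  4.68909985] [   1.68566348 -122.22895827]
plate 29.7 foot back 41.5 gap 11.9 foot last dark 50.0 [106, 106, 105, 105, 104, 103, 103, 105, 106, 111, 118, 120, 119, 116, 112, 105, 83, 58, 42, 37, 39, 40, 41, 42, 43, 42, 39, 40, 46, 59, 83, 108, 118, 122, 119, 116, 112, 107, 102, 99, 93, 74, 48, 27, 16, 14, 14, 15, 15, 15, 22, 35, 55, 79, 98, 104, 105, 105, 105, 106]
```

send_rows --targets '[[[0, -0.001, 0], [0, 0, 0]], [[0, -0.001, 0], [0, 0, 0]], [[0, -0.001, 0], [0, 0, 0]], [[0, 0, 0], [0, 0, 0]], [[0, 0, 0], [0, 0, 0]], [[0, 0, 0], [0, 0, 0]], [[0, 0, 0], [0, 0, 0]], [[0, 0, 0], [0, 0, 0]]]'

```text
clock: 45.85
position: [0.6704, -0.1173, 0.0977]
tool_rot: [3.131, 0.222, 0.001]
ft_force: [1.2, -7.1, 4.8]
width: 0.0003
```

```bash
python3 -c "
from h import *
F=[]
for i in range(4):
    s=monitor.sense();F.append(s['ft_force']);clamp('top16')
print(s['clock'],np.mean(F,0),injig(s['position']))"
```

```text
plate 30.1 foot back 41.4 gap 11.3 foot last dark 50.0 [108, 107, 106, 106, 106, 104, 103, 104, 106, 111, 117, 120, 118, 117, 112, 106, 88, 67, 47, 37, 39, 40, 41, 41, 42, 41, 40, 40, 43, 52, 74, 97, 112, 121, 120, 117, 113, 107, 101, 98, 93, 73, 47, 26, 15, 14, 15, 16, 16, 17, 24, 36, 55, 79, 98, 104, 105, 104, 102, 103]
plate 30.1 foot back 41.4 gap 11.3 foot last dark 50.0 [106, 107, 107, 106, 106, 105, 103, 106, 108, 111, 116, 119, 119, 117, 113, 108, 90, 69, 49, 37, 38, 41, 43, 42, 41, 40, 40, 40, 44, 54, 74, 97, 111, 121, 120, 118, 113, 107, 101, 97, 92, 73, 48, 26, 15, 13, 14, 14, 14, 15, 22, 35, 56, 80, 98, 103, 103, 103, 104, 104]
plate 30.2 foot back 41.4 gap 11.2 foot last dark 50.0 [108, 106, 105, 105, 104, 103, 103, 104, 107, 111, 115, 118, 117, 117, 114, 108, 90, 68, 48, 35, 38, 41, 42, 42, 41, 40, 39, 39, 43, 52, 73, 96, 112, 121, 120, 118, 114, 107, 100, 97, 92, 73, 48, 26, 18, 16, 14, 14, 15, 15, 22, 35, 56, 80, 99, 104, 105, 104, 104, 105]
plate 30.1 foot back 41.5 gap 11.4 foot last dark 50.0 [108, 108, 106, 106, 105, 104, 103, 106, 108, 112, 117, 119, 119, 117, 113, 107, 89, 68, 49, 38, 39, 40, 40, 40, 41, 42, 43, 42, 45, 53, 74, 97, 111, 119, 118, 116, 113, 107, 101, 98, 93, 74, 49, 27, 17, 14, 15, 15, 15, 16, 22, 33, 55, 80, 99, 105, 107, 106, 105, 105]
46.0 [ 1.10805047 -6.8365994   4.82541013] [   1.72679912 -119.75896382]
```

send_rows --targets '[[[0, -0.001, 0], [0, 0, 0]], [[0, -0.001, 0], [0, 0, 0]], [[0, -0.001, 0], [0, 0, 0]], [[0, -0.001, 0], [0, 0, 0]], [[0, 0, 0], [0, 0, 0]], [[0, 0, 0], [0, 0, 0]], [[0, 0, 0], [0, 0, 0]], [[0, 0, 0], [0, 0, 0]]]'

```text
clock: 46.85
position: [0.6699, -0.1141, 0.0981]
tool_rot: [3.13, 0.222, 0.002]
ft_force: [1.0, -7.9, 5.9]
width: -0.0003
```

```bash
sed -i 's/,v\[::2\].*$/)/' h.py; tail -1 h.py; python3 -c "
from h import *
F=[]
for i in range(4):
    s=monitor.sense();F.append(s['ft_force']);clamp('top17')
print(s['clock'],np.mean(F,0),injig(s['position']),s['position'],s['tool_rot'])"
```

```text
print("plate",round(pf,1),"foot back",round(fb,1),"gap",round(fb-pf,1),"foot last dark",ys[j])
plate 31.2 foot back 41.5 gap 10.4 foot last dark 50.0
plate 31.1 foot back 41.6 gap 10.5 foot last dark 50.5
plate 31.2 foot back 41.6 gap 10.4 foot last dark 50.5
plate 31.2 foot back 41.5 gap 10.3 foot last dark 50.5
47.0 [ 1.04783079 -8.73096751  5.55190849] [   1.79717144 -116.47044991] [ 0.66998924 -0.11408685  0.09810281] [3.13001975e+00 2.22350405e-01 2.23968032e-03]
```

send_rows --targets '[[[0, -0.001, 0], [0, 0, 0]], [[0, -0.001, 0], [0, 0, 0]], [[0, -0.001, 0], [0, 0, 0]], [[0, -0.001, 0], [0, 0, 0]], [[0, 0, 0], [0, 0, 0]], [[0, 0, 0], [0, 0, 0]], [[0, 0, 0], [0, 0, 0]], [[0, 0, 0], [0, 0, 0]]]'

```text
clock: 47.85
position: [0.6695, -0.1107, 0.0982]
tool_rot: [3.129, 0.222, 0.003]
ft_force: [2.0, -9.9, 5.3]
width: -0.0002
```

```bash
python3 -c "
from h import *
F=[]
for i in range(4):
    s=monitor.sense();F.append(s['ft_force']);clamp('top18')
print(s['clock'],np.mean(F,0),injig(s['position']),s['position'],s['tool_rot'])"
```

```text
plate 32.0 foot back 41.4 gap 9.4 foot last dark 50.5
plate 32.0 foot back 41.5 gap 9.6 foot last dark 50.5
plate 31.9 foot back 41.5 gap 9.6 foot last dark 50.0
plate 32.0 foot back 41.5 gap 9.5 foot last dark 50.5
48.0 [ 0.74186576 -9.36451744  5.97409533] [   1.85576328 -113.02829924] [ 0.6695682  -0.11067004  0.09829657] [3.12894289e+00 2.22485089e-01 2.73303465e-03]
```

send_rows --targets '[[[0, -0.001, 0], [0, 0, 0]], [[0, -0.001, 0], [0, 0, 0]], [[0, -0.001, 0], [0, 0, 0]], [[0, -0.0005, 0], [0, 0, 0]], [[0, 0, 0], [0, 0, 0]], [[0, 0, 0], [0, 0, 0]], [[0, 0, 0], [0, 0, 0]], [[0, 0, 0], [0, 0, 0]]]'

```text
clock: 48.85
position: [0.6692, -0.1078, 0.0984]
tool_rot: [3.128, 0.223, 0.003]
ft_force: [0.7, -9.7, 5.8]
width: 0.0003
```

```bash
python3 -c "
from h import *
F=[]
for i in range(4):
    s=monitor.sense();F.append(s['ft_force']);clamp('top19')
print(s['clock'],np.mean(F,0),injig(s['position']),s['position'],s['tool_rot'])
cv2.imwrite('pics/side19.png',imaging.read_camera('side'))
t=cv2.imread('pics/top19.png')[150:205,190:290];q=cv2.imread('pics/side19.png')[150:265,265:365]
z=lambda i,k:cv2.resize(i,None,fx=k,fy=k,interpolation=2)
a,b=z(t,4.4),z(q,3.5);H=max(a.shape[0],b.shape[0]);P=lambda i:cv2.copyMakeBorder(i,0,H-i.shape[0],0,0,0)
cv2.imwrite('pics/c10.png',np.clip(np.hstack([P(a),P(b)])*1.6,0,255).astype(np.uint8))"
```

```text
plate 32.4 foot back 41.5 gap 9.1 foot last dark 50.5
plate 32.4 foot back 41.6 gap 9.2 foot last dark 50.5
plate 32.5 foot back 41.4 gap 8.9 foot last dark 50.5
plate 32.3 foot back 41.6 gap 9.2 foot last dark 50.5
49.0 [  0.67402745 -10.58081023   5.80874589] [   1.86373053 -110.14160677] [ 0.66917434 -0.10781034  0.0983959 ] [3.12782651e+00 2.22502842e-01 3.09785844e-03]
```

View pics/c10.png

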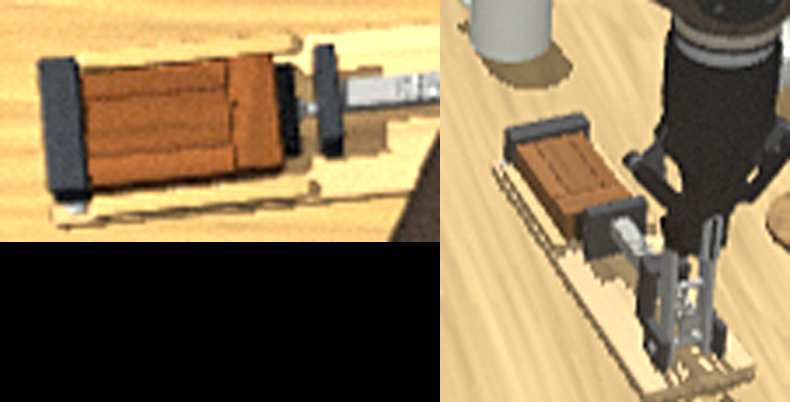

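send_rows --targets '[[[0, -0.001, 0], [0, 0, 0]], [[0, -0.001, 0], [0, 0, 0]], [[0, 0, 0], [0, 0, 0]], [[0, 0, 0], [0, 0, 0]], [[0, 0, 0], [0, 0, 0]], [[0, 0, 0], [0, 0, 0]], [[0, 0, 0], [0, 0, 0]], [[0, 0, 0], [0, 0, 0]]]'

```text
clock: 49.9
position: [0.669, -0.1062, 0.0985]
tool_rot: [3.127, 0.222, 0.004]
ft_force: [1.4, -11.6, 5.6]
width: 0.0004
```

```bash
python3 -c "
from h import *
F=[]
for i in range(4):
    s=monitor.sense();F.append(s['ft_force']);clamp('top20')
print(s['clock'],np.mean(F,0),injig(s['position']),s['qd'].round(4))
# top-view change against the start, away from arm and shadow: bystanders
a=cv2.imread('pics/top0.png').astype(int);b=cv2.imread('pics/top20.png').astype(int)
for n,(x,y) in dict(mug=(108,165),tape=(333,272),driver=(257,265),jar=(440,187)).items():
    print(n,np.abs(a-b)[y-22:y+22,x-22:x+22].mean().round(1))
"
```

```text
plate 32.8 foot back 41.5 gap 8.7 foot last dark 50.5
plate 33.0 foot back 41.4 gap 8.4 foot last dark 50.5
plate 33.0 foot back 41.5 gap 8.5 foot last dark 50.5
plate 32.9 foot back 41.4 gap 8.5 foot last dark 50.5
50.05 [  1.29761815 -11.93997827   5.75569089] [   1.89148946 -108.50283472] [-0.0008  0.0011 -0.0002 -0.0007 -0.0016 -0.0007]
mug 25.5
tape 39.0
driver 36.8
jar 29.0
```

```bash
python3 -c "
from h import *
for v,k,L in(('side','side19',dict(mug=(285,150),tape=(247,273),driver=(240,230))),('top','top20',dict(mug=(108,165),driver=(257,265),jar=(440,187)))):
    a=cv2.imread(f'pics/{v}0.png',0);b=cv2.imread(f'pics/{k}.png',0)
    for n,(x,y) in L.items():
        m=cv2.matchTemplate(b[y-32:y+32,x-32:x+32],a[y-22:y+22,x-22:x+22],cv2.TM_CCOEFF_NORMED);_,q,_,p=cv2.minMaxLoc(m);print(v,n,round(q,2),p[0]-10,p[1]-10)
print(job.finish_job())"
```

```text
side mug 0.92 0 0
side tape 1.0 0 0
side driver 1.0 0 0
top mug 1.0 0 0
top driver 0.47 0 -7
top jar 0.5 0 0
the job is handed in; nothing more can be done
None
```

I laid the core against the stop and the strip behind it. I then pumped the lever three strokes and handed the job in at about 50 s with the lever still held forward.

**Clamp pressure:**
- **Foot travel:** in the top view the gap between plate and foot closed from 13.5 mm to 8.5 mm, so the foot is pushed in about 5.0 mm.
- **Force at the grip:** the push rose from about 4.7 N to 11.9 N, which suggests about 5 mm or slightly more.
- **Stability:** the gap stayed steady over four readings before I handed in.

**Pieces:** both lie square between the rails, and the joint is closed in both views. I felt each one contact its stop and the floor as I set it down.

**Bystanders:** the mug, tape and screwdriver match their starting positions in the side view, and the mug does in the top view too. The top-view matches for the screwdriver and jar were poor (0.47 and 0.50), probably because of the arm and its shadow. That leaves the jar unconfirmed by any good match, though nothing I did touched it.

**Things that disagreed:**
- **Fingertip height:** the fingertips stood about 25 mm farther back than the text says. My first grasp closed above the core without touching it, so I probed the worktop to correct for this.
- **Knob movement:** after contact, the tool moved about 19 mm while the jaw advanced only about 4.7 mm, roughly half the ratio seen when the jaw moved freely. By that movement alone the foot would be near 10 mm. I trusted the gap and force readings, which agreed with each other.

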